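# Load and start the demagnetiser

### The arm

A 6-joint arm with a two-finger parallel gripper is mounted at the origin on a cart in front of the work surface, level with it; the furniture and walls round the work are solid. World frame = base frame: x ahead of the robot, y to its left, z up, the work surface at z = 0. Lengths are in m, angles in rad, forces in N, time in s.
With the tool pointing down it reaches from about 0.375 to 0.9 m from the base axis. Payload 3.1 kg.
Tool frame: the origin (TCP) lies at the very end of the fingers, on their centre line; the grasp point (between the pads) lies 19 mm behind it; z points along the fingers, y is the line along which they close (so a half turn about z gives the same grasp; the last joint's range is limited). The gripper opens to 87 mm and grips with 3 to 60 N. Pads are 19 mm wide; open, the fingers measure 117 mm over their backs; the gripper's body (75 mm by 190 mm) begins 51 mm behind the grasp point.
Start: joints at [-1.413, 0.527, 1.433, -0, 1.181, -0.178], TCP at [0.206, -0.59, 0.223] pointing down, gripper open.
Joint ranges: [-3.08, 3.08], [-0.75, 2.2], [0.22, 2.44], [-1.43, 4.57], [0, 2.65], [-2.85, 2.85]. Speed limits (rad/s): [2.79, 2.79, 3.14, 3.14, 3.14, 3.14].

### API

Orientations are given as a unit quaternion [x, y, z, w].
In Python, from rig import status, viewer, robot gives the robot as it stands.
- The arm moves only by the tool arm_command, never from a script. Its arguments are lists of equal length, an entry for each row: "delta_rot": the turn, a rotation vector about the tool's x, y, z in degrees, a list of three; "delta_pos": the shift along the tool's x, y, z in m, a list of three; "gripper": the closure, from -1 (fully open) to 1 (shut). In form: {"delta_rot": [[rx, ry, rz], ...], "delta_pos": [[dx, dy, dz], ...], "gripper": [gripper, ...]}. A call has 1 to 12 rows; each row is the pose to reach, as a shift and turn from the pose commanded when the call began, along the tool's axes at that moment; what a row does not reach only later rows make up. A row lasts 1/12 s, in which the tool goes at most 41.7 mm and 7.16 degrees, less where a joint would pass 70% of its speed; a pose out of reach is approached as far as the arm can. A call with a gripper value outside its range is refused whole. The fingers move at their own pace and stop on an object; "grip_force" is the grip in N (left out, the last holds). Time passes only in rows, so rows that repeat a pose let the fingers close. It gives the time, the measured TCP pose, the force, the opening and the grip force at its end, in the units of the state.
- status.get_obs(): the state, without advancing time (a new reading comes with each control period).
- viewer.camera(name): name is "side" or "top"; returns a dict with "pixels" (420x560x3 uint8, blue, green, red), "fx", "fy", "cx", "cy" (pixels), "pose" (4x4, takes a point from camera to world coordinates). Camera axes: x right, y down, z forward; pixel columns grow to the right and rows downward; lengths in m; the calibration is good to about 2 mm. A picture is of the moment at which its call begins. There is no depth.
- robot.hand_in(): hands the job in; it is judged then, once.
The state is a dict: "time": time; "q": joint angles; "joint_velocities": joint speeds; "joint_torque": joint torques, N m; "position": TCP position; "tool_rot": TCP orientation; "ft_force": force on the tool from outside, world axes, zero at the start; "moment": the same for the moment, N m; "grip_width": finger opening in m; "grip_force": force on a finger pad.
Only numpy, scipy, OpenCV 4.12 (cv2) and the standard library are available. Lean on these libraries where they do the work, as an engineer would, in place of code of your own. Each camera call takes 0.05 s, during which the arm holds its last target. There are 200 camera calls.

### The job

Gather all the pipe nipples into the tray on the demagnetiser, each lying in a groove of its own, and stack the three emptied trays in one straight pile on the bench. Once every nipple is in that tray, and not before, start the demagnetiser: pull its spring knob all the way out, hold it there for about a second, then let it spring back home. Leave the tin, tape measure and carton where they are.

Things in the scene. Friction and masses are not known exactly. Their poses are not given: they have to be found in the camera images.
- demagnetiser: plate demagnetiser, fixed on the bench: grey box 170 mm deep (its x, the front faces -x) by 310 mm wide (its y), steel plate on top at 75 mm, aluminium front panel with the start knob and an amber lamp. Origin: centre of the underside.
- bed (a point): point on top of the demagnetiser's plate, under the centre of the tray that stands there (x away from the front panel, y across). Low strips 9 mm high locate that tray.
- start_knob (a joint): travel of the spring start knob straight out of the front panel, along the demagnetiser's -x: 0 home (at rest), 0.014 m fully out. The spring pulls it back with about 4 N at home and 10 N fully out.
- knob_grip (a point): middle of the start knob's grip, on its level axis (along the demagnetiser's x), 44 mm above the bench, 26.5 mm in front of the panel when home; it moves with the knob. Black knob: a grip 29 mm in diameter and 29 mm long, then an outer lip 40 mm in diameter, 9 mm thick. It can be taken from above, a finger at either side between panel and lip.
- tray_a: the wooden tray standing on the demagnetiser, its length along the demagnetiser's y: 272 mm long (its x), 62 wide (its y), 28 high, a 6 mm base board with two notched rails 42 mm apart inside. Five V grooves cross it (along y) at x = -114, -57, 0, 57, 114 mm; a nipple in a groove has its axis 30 mm above the underside and overhangs 4 mm at either end. Origin: centre of the underside, z up
- tray_b: wooden tray on the bench, of the same make, size and axes as tray_a, 0.3 kg. The rail tops are flat, so an empty tray stands square on another, 28 mm higher; it is gripped across its 62 mm width at mid-length, and is the same either way round. Origin: centre of the underside
- tray_c: wooden tray on the bench, the same as tray_b
- tray_d: wooden tray on the bench, the same as tray_b
- nipple_1_mid (a point): steel pipe nipple, a plain grey cylinder 27 mm in diameter and 70 mm long, 0.12 kg, lying in a groove of a tray; this point is its middle, on the axis; y runs along the axis. May be absent.
- nipple_2_mid (a point): steel pipe nipple, a plain grey cylinder 27 mm in diameter and 70 mm long, 0.12 kg, lying in a groove of a tray; this point is its middle, on the axis; y runs along the axis. May be absent.
- nipple_3_mid (a point): steel pipe nipple, a plain grey cylinder 27 mm in diameter and 70 mm long, 0.12 kg, lying in a groove of a tray; this point is its middle, on the axis; y runs along the axis. May be absent.
- nipple_4_mid (a point): steel pipe nipple, a plain grey cylinder 27 mm in diameter and 70 mm long, 0.12 kg, lying in a groove of a tray; this point is its middle, on the axis; y runs along the axis. May be absent.
- nipple_5_mid (a point): steel pipe nipple, a plain grey cylinder 27 mm in diameter and 70 mm long, 0.12 kg, lying in a groove of a tray; this point is its middle, on the axis; y runs along the axis. May be absent.
- nipple_6_mid (a point): steel pipe nipple, a plain grey cylinder 27 mm in diameter and 70 mm long, 0.12 kg, lying in a groove of a tray; this point is its middle, on the axis; y runs along the axis. May be absent.
- nipple_7_mid (a point): steel pipe nipple, a plain grey cylinder 27 mm in diameter and 70 mm long, 0.12 kg, lying in a groove of a tray; this point is its middle, on the axis; y runs along the axis. May be absent.
- tape_measure: yellow tape measure, 68x72x34 mm: leave alone. Origin: centre of the underside.
- flux_tin: round blue tin, 77 mm wide, 39 mm high: leave alone. Origin: centre of the underside.
- parts_box: small white carton, 85x115x50 mm: leave alone. Origin: centre of the underside.
Things that resemble listed ones, but are neither listed nor needed, are in the scene too. Leave any pink look-alike of the part that bears nipple_7_mid alone.

How it is judged:
On the way, in this order (a step that is already met when the one before it is completed fails the run):
1. every nipple lies in a groove of the tray on the demagnetiser (z of nipple_1_mid in the frame of tray_a between 0.024 and 0.036 m and x of nipple_1_mid in the frame of tray_a between -0.125 and 0.125 m and y of nipple_1_mid in the frame of tray_a between -0.016 and 0.016 m and angle between the y axis of each of nipple_1_mid, nipple_2_mid, nipple_3_mid, nipple_4_mid, nipple_5_mid, nipple_6_mid, nipple_7_mid and the y axis of tray_a, either way round below 0.2 rad and z of nipple_2_mid in the frame of tray_a between 0.024 and 0.036 m and x of nipple_2_mid in the frame of tray_a between -0.125 and 0.125 m and y of nipple_2_mid in the frame of tray_a between -0.016 and 0.016 m and z of nipple_3_mid in the frame of tray_a between 0.024 and 0.036 m and x of nipple_3_mid in the frame of tray_a between -0.125 and 0.125 m and y of nipple_3_mid in the frame of tray_a between -0.016 and 0.016 m and z of nipple_4_mid in the frame of tray_a between 0.024 and 0.036 m and x of nipple_4_mid in the frame of tray_a between -0.125 and 0.125 m and y of nipple_4_mid in the frame of tray_a between -0.016 and 0.016 m and z of nipple_5_mid in the frame of tray_a between 0.024 and 0.036 m and x of nipple_5_mid in the frame of tray_a between -0.125 and 0.125 m and y of nipple_5_mid in the frame of tray_a between -0.016 and 0.016 m and z of nipple_6_mid in the frame of tray_a between 0.024 and 0.036 m and x of nipple_6_mid in the frame of tray_a between -0.125 and 0.125 m and y of nipple_6_mid in the frame of tray_a between -0.016 and 0.016 m and z of nipple_7_mid in the frame of tray_a between 0.024 and 0.036 m and x of nipple_7_mid in the frame of tray_a between -0.125 and 0.125 m and y of nipple_7_mid in the frame of tray_a between -0.016 and 0.016 m), for 0.2 s.
2. the start knob is held pulled out (value of joint start_knob above 0.01 m), for 0.5 s.
3. the start knob is back home (value of joint start_knob below 0.002 m), for 0.2 s.
At the end, for the whole second after the job is handed in: All nipples lie in grooves of tray_a (axis 24 to 36 mm above its underside, within 16 mm of mid-width, 0.2 rad), tray_a is on the demagnetiser (12 mm), the other trays stand level and at rest in one pile on the bench (within 20 mm, 0.2 rad of one another), the knob is home (2 mm) (all of step 1 and angle between each of tray_b, tray_c, tray_d's own z axis and vertical below 0.05 rad and height (world z) of tray_b between -0.01 and 0.062 m and linear speed of each of tray_b, tray_c, tray_d below 0.02 m/s and height (world z) of tray_c between -0.01 and 0.062 m and horizontal distance between each of tray_c, tray_d and tray_b below 0.02 m and angle between the x axis of each of tray_c, tray_d and the x axis of tray_b, either way round below 0.2 rad and height (world z) of tray_d between -0.01 and 0.062 m and horizontal distance between tray_d and tray_c below 0.02 m and angle between the x axis of tray_d and the x axis of tray_c, either way round below 0.2 rad and value of joint start_knob below 0.002 m and horizontal distance between tray_a and bed below 0.012 m); the robot touches nothing.
It fails at once if the start knob pulled (over 6 mm) while a nipple is not in the demagnetiser's tray (value of joint start_knob above 0.006 m and (not (z of nipple_1_mid in the frame of tray_a between 0.024 and 0.036 m and x of nipple_1_mid in the frame of tray_a between -0.125 and 0.125 m and y of nipple_1_mid in the frame of tray_a between -0.016 and 0.016 m and angle between the y axis of nipple_1_mid and the y axis of tray_a, either way round below 0.2 rad) or not (z of nipple_2_mid in the frame of tray_a between 0.024 and 0.036 m and x of nipple_2_mid in the frame of tray_a between -0.125 and 0.125 m and y of nipple_2_mid in the frame of tray_a between -0.016 and 0.016 m and angle between the y axis of nipple_2_mid and the y axis of tray_a, either way round below 0.2 rad) or not (z of nipple_3_mid in the frame of tray_a between 0.024 and 0.036 m and x of nipple_3_mid in the frame of tray_a between -0.125 and 0.125 m and y of nipple_3_mid in the frame of tray_a between -0.016 and 0.016 m and angle between the y axis of nipple_3_mid and the y axis of tray_a, either way round below 0.2 rad) or not (z of nipple_4_mid in the frame of tray_a between 0.024 and 0.036 m and x of nipple_4_mid in the frame of tray_a between -0.125 and 0.125 m and y of nipple_4_mid in the frame of tray_a between -0.016 and 0.016 m and angle between the y axis of nipple_4_mid and the y axis of tray_a, either way round below 0.2 rad) or not (z of nipple_5_mid in the frame of tray_a between 0.024 and 0.036 m and x of nipple_5_mid in the frame of tray_a between -0.125 and 0.125 m and y of nipple_5_mid in the frame of tray_a between -0.016 and 0.016 m and angle between the y axis of nipple_5_mid and the y axis of tray_a, either way round below 0.2 rad) or not (z of nipple_6_mid in the frame of tray_a between 0.024 and 0.036 m and x of nipple_6_mid in the frame of tray_a between -0.125 and 0.125 m and y of nipple_6_mid in the frame of tray_a between -0.016 and 0.016 m and angle between the y axis of nipple_6_mid and the y axis of tray_a, either way round below 0.2 rad) or not (z of nipple_7_mid in the frame of tray_a between 0.024 and 0.036 m and x of nipple_7_mid in the frame of tray_a between -0.125 and 0.125 m and y of nipple_7_mid in the frame of tray_a between -0.016 and 0.016 m and angle between the y axis of nipple_7_mid and the y axis of tray_a, either way round below 0.2 rad))).
It fails at once if the tin, tape measure or carton moved more than 30 mm (distance of any of tape_measure, flux_tin, parts_box from where it was at the start of the episode above 0.03 m).
Of nipple_1, nipple_2, nipple_3, nipple_4, nipple_5, nipple_6, nipple_7 only 4 to 5 are there at a start; the rules pass over those that are not, and their reading is None.
At some moment in a run one of tray_b, tray_c, tray_d may be knocked a few centimetres aside while the robot is not near it.
It also fails if it takes over 210 s, if anything falls off the work surface, if the arm or the gripper's body presses on something with over 40 N, if the wrist force passes 120 N, or if a joint passes its speed limit or range.

## Working session

There is one attempt and no reset: what is moved stays moved. The work goes in short steps, Python scripts to look and compute and a tool call to move; the robot and the scene stay as the last step left them, time stands still between calls to the robot, and variables do not carry over. Pictures are saved under pics/ and viewed, at most 14 in all, crops included, and the job is handed in when it is done.

Besides the shell and the picture viewer there is one more tool, called as name(argument=value, ...) on one line, values as JSON. arm_command: Moves the arm, as the interface text tells. Its arguments: {"type":"object","properties":{"delta_rot":{"type":"array","items":{"type":"array","items":{"type":"number"}}},"delta_pos":{"type":"array","items":{"type":"array","items":{"type":"number"}}},"gripper":{"type":"array","items":{"type":"number"}},"grip_force":{"type":"number"}},"required":["delta_rot","delta_pos","gripper"]}

```bash
ls; mkdir -p pics; python3 - <<'E'
from rig import status, viewer, robot
import cv2
for n in ("top","side"):
    c=viewer.camera(n); cv2.imwrite(f"pics/{n}0.png",c["pixels"]); print(n,c["fx"],c["cx"],c["cy"],c["pose"].round(4).tolist() if hasattr(c["pose"],'round') else c["pose"])
print(status.get_obs())
E
```

```text
pics
top 409.19404055075603 283.97402409867334 209.4511044015373 [[0.0102, -0.9961, 0.0876, 0.3518], [-0.9999, -0.011, -0.0087, 0.0564], [0.0096, -0.0875, -0.9961, 1.2179], [0.0, 0.0, 0.0, 1.0]]
side 403.9883624410111 274.4252899746356 201.74680007060903 [[-0.951, -0.1413, 0.275, 0.1687], [-0.3091, 0.4498, -0.8379, 0.977], [-0.0053, -0.8819, -0.4714, 0.5968], [0.0, 0.0, 0.0, 1.0]]
{'time': 0.1, 'q': array([-1.41349193e+00,  5.28348449e-01,  1.43377273e+00, -6.95359323e-06,
        1.18140735e+00, -1.78501291e-01]), 'joint_velocities': array([-0.00090768, -0.00095933, -0.00166229,  0.00070988, -0.00077584,
       -0.00157094]), 'joint_torque': array([-2.26035850e-04, -4.40987062e+01, -1.77149695e+01,  6.34814682e-02,
        5.33701340e-02, -4.77425817e-05]), 'position': array([ 0.20587634, -0.58941958,  0.22168516]), 'tool_rot': array([ 9.85936718e-01,  1.67116281e-01,  7.04339754e-06, -9.67919606e-04]), 'ft_force': array([ 0.63545614, -0.19864017,  0.17915983]), 'moment': array([0.00147352, 0.01277735, 0.0325476 ]), 'grip_force': 0.0, 'grip_width': 0.08699731627202029}
```

View pics/top0.png

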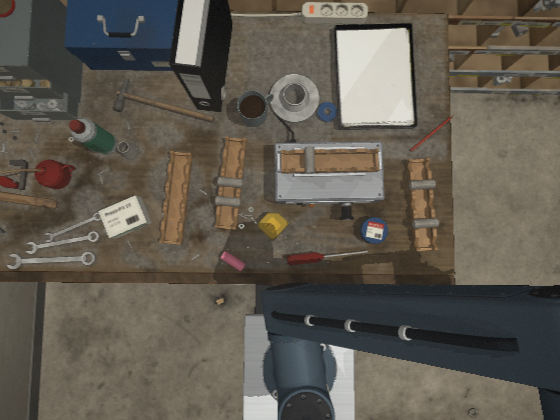

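View pics/side0.png

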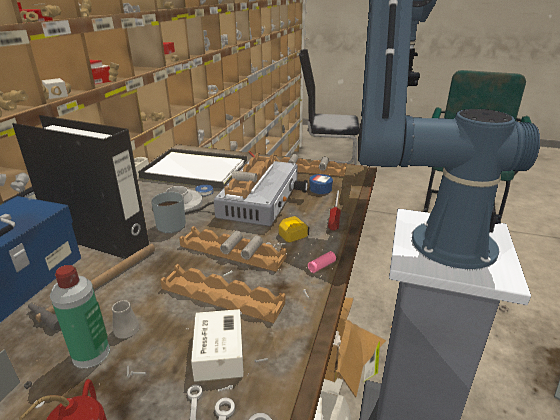

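Top view: demagnetiser at about (330,172), with a nipple in tray_a at (310,160). The left tray at (229,185) holds two nipples, the right tray at (424,205) holds two, and the tray at (176,197) is empty. That makes five in all. The pink decoy is at (232,261). I'll measure next.

```bash
cat > h.py <<'E'
import numpy as np, cv2
from rig import status, viewer
def cast(c,uv,z):
    uv=np.atleast_2d(np.asarray(uv,float)); T=np.array(c["pose"])
    d=np.c_[(uv[:,0]-c["cx"])/c["fx"],(uv[:,1]-c["cy"])/c["fy"],np.ones(len(uv))]@T[:3,:3].T
    return T[:3,3]+d*((z-T[2,3])/d[:,2])[:,None]
def proj(c,p):
    T=np.array(c["pose"]); q=(np.atleast_2d(p)-T[:3,3])@T[:3,:3]
    return np.c_[c["fx"]*q[:,0]/q[:,2]+c["cx"],c["fy"]*q[:,1]/q[:,2]+c["cy"]]
def masks(img):
    h,s,v=cv2.split(cv2.cvtColor(img,cv2.COLOR_BGR2HSV))
    wood=((h>5)&(h<20)&(s>90)&(v>115)).astype(np.uint8)
    grey=((s<45)&(v>85)&(v<200)).astype(np.uint8)
    return wood,grey
def rect(c,pts,z):
    w=cast(c,pts,z)[:,:2]; (cx,cy),(a,b),t=cv2.minAreaRect(w.astype(np.float32))
    if a<b: a,b,t=b,a,t+90
    return np.round([cx,cy,a,b,(t+90)%180-90],4)
E
python3 - <<'E'
from h import *
c=viewer.camera("top"); im=c["pixels"]; wood,grey=masks(im)
cr=cv2.resize(im[125:285,150:450],None,fx=2.6,fy=2.6,interpolation=cv2.INTER_CUBIC); cv2.imwrite("pics/crop.png",cr)
W=cv2.morphologyEx(wood,cv2.MORPH_CLOSE,np.ones((3,3)))
vis=im.copy(); vis[W>0]=(0,255,0); vis[grey>0]=(255,0,255); cv2.imwrite("pics/mask.png",cv2.resize(vis[125:285,150:450],None,fx=2.6,fy=2.6))
for nm,(x0,y0,x1,y1),zt in [("L",(155,145,197,250),.028),("M",(205,130,255,235),.028),("R",(400,150,445,255),.028),("A",(270,140,390,180),.103)]:
    m=np.zeros_like(wood); m[y0:y1,x0:x1]=(W)[y0:y1,x0:x1]
    n,l,st,_=cv2.connectedComponentsWithStats(m)
    k=[i for i in range(1,n) if st[i,4]>60]; yx=np.argwhere(np.isin(l,k)); print(nm,rect(c,yx[:,::-1],zt),[st[i,4] for i in k])
    m=np.zeros_like(grey); m[y0:y1,x0:x1]=cv2.morphologyEx(grey,cv2.MORPH_OPEN,np.ones((3,3)))[y0:y1,x0:x1]
    n,l,st,_=cv2.connectedComponentsWithStats(m)
    for i in range(1,n):
        if st[i,4]>80: print("  grey",st[i],rect(c,np.argwhere(l==i)[:,::-1],zt+.01))
E
```

```text
L [ 0.4894  0.3653  0.2696  0.0629 -4.9766] [np.int32(1860)]
M [ 0.5355  0.2051  0.271   0.0625 -5.3067] [np.int32(794), np.int32(171), np.int32(449)]
  grey [217 174  31  13 253] [ 5.36300e-01  1.98400e-01  8.72000e-02  3.41000e-02 -8.26511e+01]
  grey [243 184  12  13  91] [ 5.08200e-01  1.46300e-01  4.50000e-02  2.38000e-02 -3.08311e+01]
  grey [215 196  26  11 217] [4.78400e-01 2.10300e-01 7.40000e-02 2.44000e-02 8.46003e+01]
  grey [205 209   9  22 138] [0.4242 0.262  0.0608 0.023  1.5497]
R [ 0.4777 -0.3609  0.2704  0.0643  3.584 ] [np.int32(304), np.int32(391), np.int32(284)]
  grey [400 150  43   7 212] [ 6.26600e-01 -3.55000e-01  1.24400e-01  1.79000e-02 -8.92864e+01]
  grey [411 180  24   9 198] [ 5.34600e-01 -3.57600e-01  6.81000e-02  2.36000e-02 -8.93278e+01]
  grey [414 219  25   9 205] [ 4.20700e-01 -3.65600e-01  7.02000e-02  2.32000e-02 -8.93808e+01]
A [ 5.8870e-01 -7.7800e-02  2.6840e-01  6.1800e-02 -8.9285e+01] [np.int32(1185), np.int32(389)]
  grey [ 275  140  115   40 2038] [ 5.88200e-01 -8.42000e-02  3.14100e-01  1.08500e-01 -8.93264e+01]
```

View pics/crop.png

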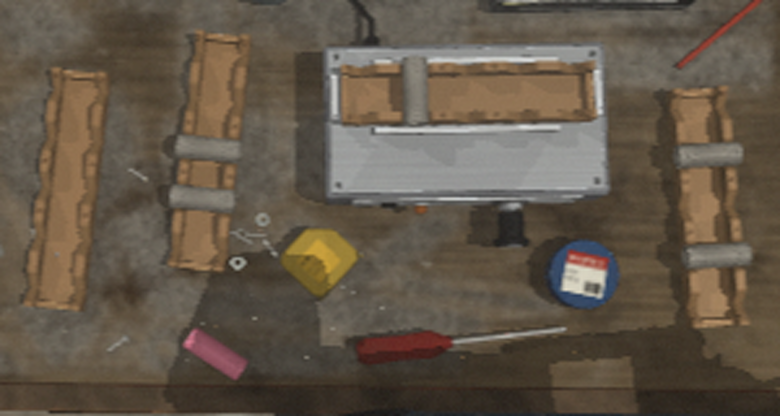

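View pics/mask.png

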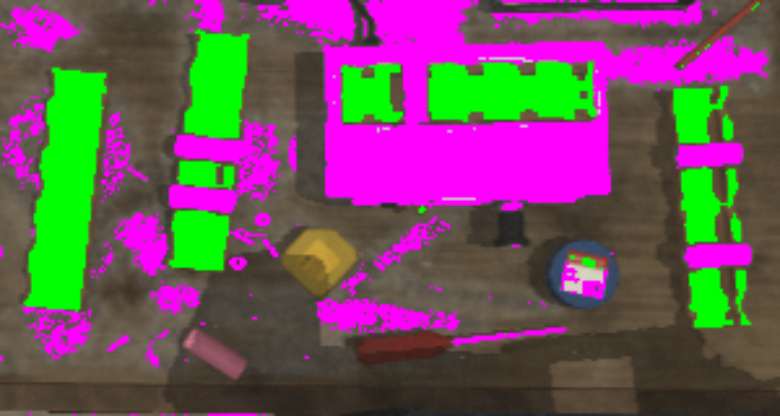

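```bash
cat >> h.py <<'E'
def trays(c=None):
    c=c or viewer.camera("top"); w,_=masks(c["pixels"])
    m=np.zeros_like(w); m[140:262,150:455]=w[140:262,150:455]; m[140:215,268:392]=0
    m=cv2.morphologyEx(m,cv2.MORPH_OPEN,np.ones((2,2)))
    l0=m.copy(); m=cv2.morphologyEx(m,cv2.MORPH_CLOSE,np.ones((15,15)))
    n,l,st,_=cv2.connectedComponentsWithStats(m)
    return [rect(c,np.argwhere((l==i)&(l0>0))[:,::-1],.028) for i in range(1,n) if st[i,4]>1000]
def now():
    o=status.get_obs(); q=o["tool_rot"]; x,y,z,w=q
    return o["position"],np.degrees(np.arctan2(2*(x*y+w*z),1-2*(y*y+z*z))),o
def plan(*wp):
    """wp: (x,y,z,phi) -> tool-frame shift and rz from the pose now"""
    p,f,o=now(); a=np.radians(f); print("t",round(o["time"],1),"at",p.round(4),round(f,2),"w",round(o["grip_width"],4))
    for x,y,z,phi in wp:
        d=np.array([x,y,z])-p; rz=-((phi-f+180)%360-180)
        t=[np.cos(a)*d[0]+np.sin(a)*d[1],np.sin(a)*d[0]-np.cos(a)*d[1],-d[2]]
        print("  pos",np.round(t,4),"rz",round(rz,2),"rows",round(max(np.linalg.norm(t)/.0417,abs(rz)/7.16),1))
E
python3 - <<'E'
from h import *
c=viewer.camera("top")
for t in trays(c): print(t)
for n,uv,z in [("knob",(150+512/2.6,125+218/2.6),.058),("tin",(374,230),.039),("demL",(150+326/2.6,125+45/2.6),.075),("demfl",(150+326/2.6,125+200/2.6),.075),("demfr",(150+608/2.6,125+193/2.6),.075),("nipA",(150+415/2.6,125+90/2.6),.118)]:
    print(n,cast(c,uv,z).round(4))
plan((.534,-.3575,.10,93.6),(.534,-.3575,.013,93.6))
E
```

```text
[ 0.526   0.2027  0.2577  0.0624 -5.3203]
[ 0.4865  0.3623  0.2695  0.0629 -4.9902]
[ 0.4748 -0.364   0.2702  0.0642  3.6592]
knob [[ 0.4575 -0.1331  0.058 ]]
tin [[ 0.3988 -0.2142  0.039 ]]
demL [[0.6437 0.0728 0.075 ]]
demfl [[0.4733 0.0708 0.075 ]]
demfr [[ 0.4843 -0.2345  0.075 ]]
nipA [[ 0.5858 -0.0218  0.118 ]]
t 0.2 at [ 0.2059 -0.5896  0.2219] 19.24 w 0.087
  pos [ 0.3863 -0.111   0.1219] rz -74.36 rows 10.4
  pos [ 0.3863 -0.111   0.2089] rz -74.36 rows 10.9
```

arm_command(delta_rot=[[0,0,-7],[0,0,-14],[0,0,-21],[0,0,-28],[0,0,-35],[0,0,-42],[0,0,-49],[0,0,-56],[0,0,-63],[0,0,-70],[0,0,-74.4],[0,0,-74.4]], delta_pos=[[0.032,-0.009,0],[0.064,-0.018,0],[0.097,-0.028,0],[0.129,-0.037,0.02],[0.161,-0.046,0.04],[0.193,-0.055,0.06],[0.225,-0.065,0.08],[0.258,-0.074,0.1],[0.29,-0.083,0.122],[0.33,-0.095,0.122],[0.36,-0.103,0.122],[0.386,-0.111,0.122]], gripper=[0.03,0.03,0.03,0.03,0.03,0.03,0.03,0.03,0.03,0.03,0.03,0.03], grip_force=20)

```text
time: 1.2
position: [0.5355, -0.3561, 0.0995]
tool_rot: [0.683, 0.731, 0.0, -0.001]
ft_force: [-0.6, -0.8, 0.3]
grip_width: 0.0424
grip_force: 0.0
```

arm_command(delta_rot=[[0,0,0],[0,0,0],[0,0,0],[0,0,0],[0,0,0],[0,0,0],[0,0,0],[0,0,0],[0,0,0],[0,0,0]], delta_pos=[[-0.001,-0.001,0.02],[-0.001,-0.001,0.04],[-0.001,-0.001,0.06],[-0.001,-0.001,0.075],[-0.001,-0.001,0.086],[-0.001,-0.001,0.086],[-0.001,-0.001,0.086],[-0.001,-0.001,0.086],[-0.001,-0.001,0.086],[-0.001,-0.001,0.086]], gripper=[0.03,0.03,0.03,0.03,0.03,0.03,1,1,1,1])

```text
time: 2.03
position: [0.5349, -0.3603, 0.0163]
tool_rot: [0.684, 0.729, 0.0, 0.003]
ft_force: [2.8, 0.3, 0.8]
grip_width: 0.0263
grip_force: 20.0
```

arm_command(delta_rot=[[0,0,0],[0,0,0],[0,0,0],[0,0,0],[0,0,0],[0,0,0],[0,0,0]], delta_pos=[[0,0,0],[0,0,0],[0,0,-0.03],[0,0,-0.06],[0,0,-0.1],[0,0,-0.14],[0,0,-0.16]], gripper=[1,1,1,1,1,1,1])

```text
time: 2.62
position: [0.533, -0.3601, 0.179]
tool_rot: [0.684, 0.729, -0.001, 0.002]
ft_force: [0.1, -1.1, -1.0]
grip_width: 0.0262
grip_force: 20.0
```

```bash
sed -i '/MORPH_OPEN,np.ones((2,2))/d; s/m\[140:262,150:455\]=w\[140:262,150:455\]/m[130:262,150:455]=w[130:262,150:455]/' h.py; python3 - <<'E'
from h import *
for t in trays(): print(t)
plan((.5887,-.1918,.17,.7),(.5887,-.1918,.089,.7))
E
```

```text
[ 0.5817  0.2007  0.178   0.0624 -5.2695]
[ 0.4897  0.3683  0.2697  0.0623 -6.6306]
t 2.7 at [ 0.5345 -0.3614  0.1821] 93.66 w 0.0261
  pos [0.1658 0.0649 0.0121] rz 92.96 rows 13.0
  pos [0.1658 0.0649 0.0931] rz 92.96 rows 13.0
```

arm_command(delta_rot=[[0,0,7],[0,0,14],[0,0,21],[0,0,28],[0,0,35],[0,0,42],[0,0,49],[0,0,56],[0,0,63],[0,0,70],[0,0,77],[0,0,84]], delta_pos=[[0.01,0.005,0],[0.03,0.01,0],[0.045,0.015,0],[0.06,0.022,0],[0.075,0.03,0],[0.09,0.035,0],[0.105,0.04,0],[0.12,0.047,0],[0.135,0.053,0],[0.15,0.059,0],[0.16,0.0649,0],[0.166,0.065,0]], gripper=[1,1,1,1,1,1,1,1,1,1,1,1])

```text
time: 3.67
position: [0.5861, -0.1875, 0.1732]
tool_rot: [0.997, 0.082, -0.002, -0.001]
ft_force: [0.3, 0.4, -0.9]
grip_width: 0.0265
grip_force: 20.0
```

arm_command(delta_rot=[[0,0,7],[0,0,9],[0,0,9],[0,0,9],[0,0,9],[0,0,9]], delta_pos=[[0,0,0.02],[0,0,0.04],[0,0,0.04],[0,0,0.04],[0,0,0.04],[0,0,0.04]], gripper=[1,1,1,1,1,1])

```text
time: 4.17
position: [0.5876, -0.1899, 0.1354]
tool_rot: [1.0, 0.006, 0.0, 0.0]
ft_force: [-0.2, 1.0, -1.0]
grip_width: 0.0263
grip_force: 20.0
```

```bash
python3 - <<'E'
from h import *
plan((.5887,-.1918,.092,.7))
c=viewer.camera("side"); cv2.imwrite("pics/s1.png",cv2.resize(c["pixels"][130:260,160:380],None,fx=3,fy=3,interpolation=cv2.INTER_CUBIC))
E
```

```text
t 4.2 at [ 0.5876 -0.1899  0.1354] 0.66 w 0.0263
  pos [0.0011 0.0019 0.0434] rz -0.04 rows 1.0
```

View pics/s1.png

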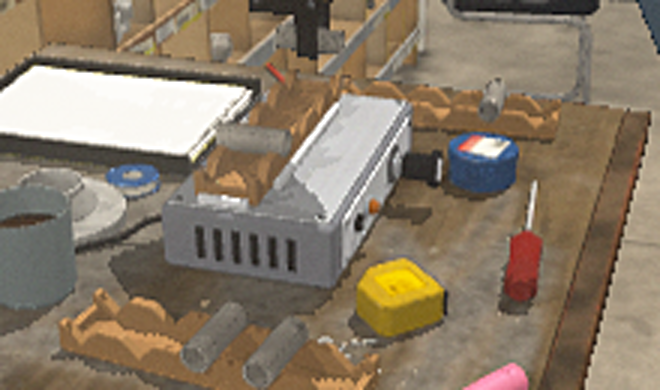

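Side crop: the nipple is held over the far end of tray_a at about (318,60). The R tray still has one nipple, at (492,98). Lowering now.

arm_command(delta_rot=[[0,0,0],[0,0,0],[0,0,0],[0,0,0],[0,0,0],[0,0,0],[0,0,0],[0,0,0],[0,0,0]], delta_pos=[[0.001,0.002,0.015],[0.001,0.002,0.03],[0.001,0.002,0.038],[0.001,0.002,0.042],[0.001,0.002,0.044],[0.001,0.002,0.044],[0.001,0.002,0.044],[0.001,0.002,0.044],[0.001,0.002,0.044]], gripper=[1,1,1,1,1,1,0.03,0.03,0.03])

```text
time: 4.97
position: [0.5888, -0.1914, 0.0911]
tool_rot: [1.0, 0.006, 0.001, 0.0]
ft_force: [0.5, 0.4, 0.9]
grip_width: 0.038
grip_force: 0.0
```

arm_command(delta_rot=[[0,0,0],[0,0,0],[0,0,0],[0,0,0],[0,0,0]], delta_pos=[[0,0,0],[0,0,-0.02],[0,0,-0.05],[0,0,-0.08],[0,0,-0.08]], gripper=[0.03,0.03,0.03,0.03,0.03])

```text
time: 5.38
position: [0.5922, -0.1931, 0.1768]
tool_rot: [1.0, 0.006, 0.006, 0.003]
ft_force: [1.3, 0.4, 0.8]
grip_width: 0.0422
grip_force: 0.0
```

```bash
python3 - <<'E'
from h import *
c=viewer.camera("top")
for t in trays(c): print(t)
cv2.imwrite("pics/t1.png",cv2.resize(c["pixels"][125:285,150:450],None,fx=2.6,fy=2.6,interpolation=cv2.INTER_CUBIC))
plan((.4207,-.363,.15,93.6),(.4207,-.363,.016,93.6))
E
```

```text
t 5.4 at [ 0.5908 -0.1925  0.1744] 0.65 w 0.042
  pos [-0.1721  0.1686  0.0244] rz -92.95 rows 13.0
  pos [-0.1721  0.1686  0.1584] rz -92.95 rows 13.0
```

View pics/t1.png

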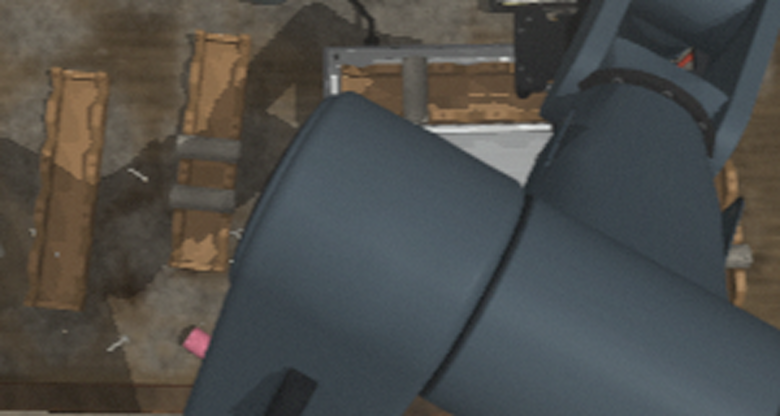

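The nipple sits in tray_a near (527,90), though the arm hides it. R's second nipple still ends at (750,257), so it hasn't moved.

arm_command(delta_rot=[[0,0,-7],[0,0,-14],[0,0,-21],[0,0,-28],[0,0,-35],[0,0,-42],[0,0,-49],[0,0,-56],[0,0,-63],[0,0,-70],[0,0,-77],[0,0,-84]], delta_pos=[[-0.015,0.015,0],[-0.03,0.03,0],[-0.045,0.045,0],[-0.06,0.06,0],[-0.075,0.075,0],[-0.09,0.09,0],[-0.105,0.105,0],[-0.12,0.12,0],[-0.135,0.135,0],[-0.15,0.15,0.01],[-0.165,0.165,0.02],[-0.172,0.169,0.024]], gripper=[0.03,0.03,0.03,0.03,0.03,0.03,0.03,0.03,0.03,0.03,0.03,0.03])

```text
time: 6.43
position: [0.4159, -0.3634, 0.1447]
tool_rot: [0.738, 0.675, -0.0, -0.001]
ft_force: [-0.6, 0.5, -0.1]
grip_width: 0.0422
grip_force: 0.0
```

arm_command(delta_rot=[[0,0,-7],[0,0,-9],[0,0,-9],[0,0,-9],[0,0,-9],[0,0,-9]], delta_pos=[[0,0,0.02],[0,0,0.05],[0,0,0.05],[0,0,0.05],[0,0,0.05],[0,0,0.05]], gripper=[0.03,0.03,0.03,0.03,0.03,0.03])

```text
time: 6.93
position: [0.4189, -0.3628, 0.0977]
tool_rot: [0.684, 0.729, -0.0, 0.001]
ft_force: [-0.2, 0.4, -0.7]
grip_width: 0.0424
grip_force: 0.0
```

```bash
python3 - <<'E'
from h import *
plan((.4207,-.363,.016,93.6))
c=viewer.camera("side"); cv2.imwrite("pics/s2.png",cv2.resize(c["pixels"][130:230,220:400],None,fx=4,fy=4,interpolation=cv2.INTER_CUBIC))
print(proj(c,[[.4207,-.363,.0435],[.5346,-.3573,.0435],[.5887,-.1918,.1185],[.4207,-.363,.1]]))
E
```

```text
t 6.9 at [ 0.4189 -0.3628  0.0977] 93.63 w 0.0424
  pos [-0.0003  0.0018  0.0817] rz 0.03 rows 2.0
[[323.77708101 159.96178385]
 [292.83425249 157.01864313]
 [263.53680084 151.82647394]
 [324.61327722 145.06905627]]
```

View pics/s2.png

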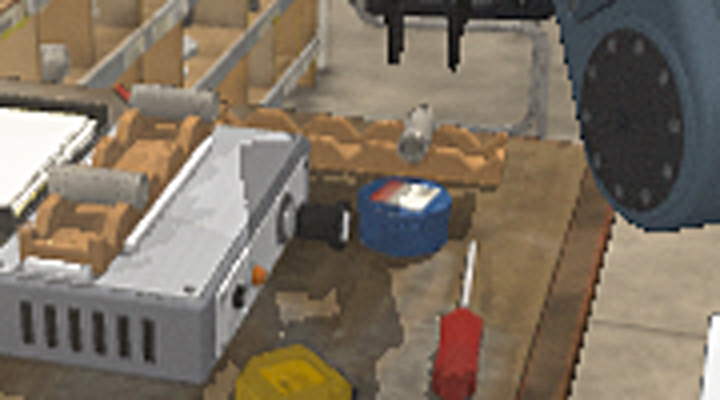

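The first nipple is seated at (175,102). The R nipple at (417,130) matches its projected position, and the fingers are straddled above it. Descending.

arm_command(delta_rot=[[0,0,0],[0,0,0],[0,0,0],[0,0,0],[0,0,0],[0,0,0],[0,0,0],[0,0,0],[0,0,0],[0,0,0],[0,0,0]], delta_pos=[[0,0.002,0.02],[0,0.002,0.04],[0,0.002,0.06],[0,0.002,0.075],[0,0.002,0.082],[0,0.002,0.082],[0,0.002,0.082],[0,0.002,0.082],[0,0.002,0.082],[0,0.002,0.082],[0,0.002,0.082]], gripper=[0.03,0.03,0.03,0.03,0.03,0.03,1,1,1,1,1])

```text
time: 7.9
position: [0.4209, -0.3628, 0.0157]
tool_rot: [0.684, 0.729, -0.0, 0.001]
ft_force: [0.7, 1.0, 3.9]
grip_width: 0.0267
grip_force: 20.0
```

arm_command(delta_rot=[[0,0,0],[0,0,0],[0,0,0],[0,0,0],[0,0,0],[0,0,0],[0,0,0],[0,0,0]], delta_pos=[[0,0,0],[0,0,-0.03],[0,0,-0.06],[0,0,-0.1],[0,0,-0.14],[0,0,-0.16],[0,0,-0.16],[0,0,-0.16]], gripper=[1,1,1,1,1,1,1,1])

```text
time: 8.57
position: [0.4202, -0.3623, 0.1755]
tool_rot: [0.684, 0.729, -0.0, 0.001]
ft_force: [0.6, 0.2, -1.1]
grip_width: 0.0262
grip_force: 20.0
```

```bash
python3 - <<'E'
from h import *
plan((.5887,-.1348,.17,.7),(.5887,-.1348,.092,.7))
E
```

```text
t 8.6 at [ 0.4202 -0.3623  0.1755] 93.64 w 0.0262
  pos [0.2163 0.1826 0.0055] rz 92.94 rows 13.0
  pos [0.2163 0.1826 0.0835] rz 92.94 rows 13.0
```

arm_command(delta_rot=[[0,0,7],[0,0,14],[0,0,21],[0,0,28],[0,0,35],[0,0,42],[0,0,49],[0,0,56],[0,0,63],[0,0,70],[0,0,77],[0,0,84]], delta_pos=[[0.018,0.015,0],[0.036,0.03,0],[0.054,0.046,0],[0.072,0.061,0],[0.09,0.076,0],[0.108,0.091,0],[0.126,0.106,0],[0.144,0.122,0],[0.162,0.137,0],[0.18,0.152,0],[0.2,0.169,0],[0.216,0.183,0]], gripper=[1,1,1,1,1,1,1,1,1,1,1,1])

```text
time: 9.57
position: [0.588, -0.1327, 0.1714]
tool_rot: [0.997, 0.081, -0.003, -0.002]
ft_force: [-0.5, -0.6, -1.2]
grip_width: 0.0261
grip_force: 20.0
```

arm_command(delta_rot=[[0,0,7],[0,0,9],[0,0,9],[0,0,9],[0,0,9],[0,0,9]], delta_pos=[[0,0,0.01],[0,0,0.03],[0,0,0.03],[0,0,0.03],[0,0,0.03],[0,0,0.03]], gripper=[1,1,1,1,1,1])

```text
time: 10.07
position: [0.5891, -0.1353, 0.1446]
tool_rot: [1.0, 0.006, 0.0, 0.0]
ft_force: [-0.2, 0.9, -0.8]
grip_width: 0.0266
grip_force: 20.0
```

```bash
python3 - <<'E'
from h import *
plan((.5887,-.1348,.0915,.7))
E
```

```text
t 10.1 at [ 0.5891 -0.1353  0.1446] 0.64 w 0.0266
  pos [-0.0004 -0.0005  0.0531] rz -0.06 rows 1.3
```

arm_command(delta_rot=[[0,0,0],[0,0,0],[0,0,0],[0,0,0],[0,0,0],[0,0,0],[0,0,0],[0,0,0],[0,0,0],[0,0,0]], delta_pos=[[0,0,0.015],[0,0,0.03],[0,0,0.042],[0,0,0.05],[0,0,0.0535],[0,0,0.0535],[0,0,0.0535],[0,0,0.0535],[0,0,0.0535],[0,0,0.0535]], gripper=[1,1,1,1,1,1,0.03,0.03,0.03,0.03])

```text
time: 10.9
position: [0.5895, -0.1351, 0.0915]
tool_rot: [1.0, 0.006, 0.001, 0.0]
ft_force: [-0.1, -0.2, -0.3]
grip_width: 0.0407
grip_force: 0.0
```

arm_command(delta_rot=[[0,0,0],[0,0,0],[0,0,0],[0,0,0],[0,0,0]], delta_pos=[[0,0,-0.02],[0,0,-0.05],[0,0,-0.08],[0,0,-0.08],[0,0,-0.08]], gripper=[0.03,0.03,0.03,0.03,0.03])

```text
time: 11.32
position: [0.5906, -0.1355, 0.1735]
tool_rot: [1.0, 0.006, 0.003, 0.001]
ft_force: [0.5, 0.3, -0.1]
grip_width: 0.0423
grip_force: 0.0
```

```bash
python3 - <<'E'
from h import *
c=viewer.camera("top")
_,g=masks(c["pixels"]); 
cv2.imwrite("pics/t2.png",cv2.resize(c["pixels"][125:285,150:450],None,fx=2.6,fy=2.6,interpolation=cv2.INTER_CUBIC))
plan((.4788,.2104,.17,84.7))
E
```

```text
t 11.4 at [ 0.5893 -0.135   0.1718] 0.65 w 0.0423
  pos [-0.1066 -0.3466  0.0018] rz -84.05 rows 11.7
```

View pics/t2.png

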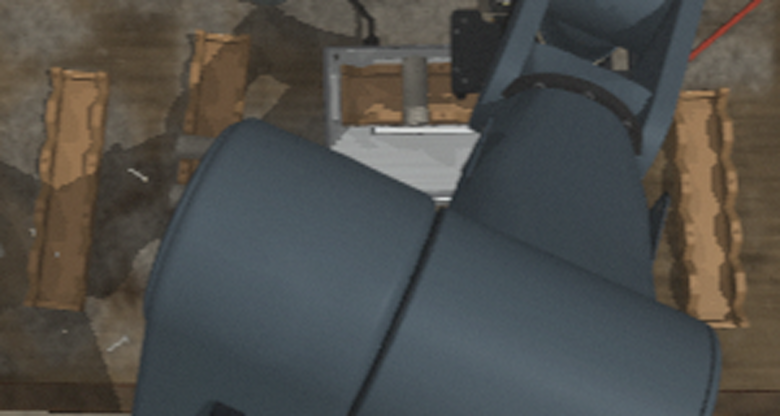

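The R tray is empty, and M and L are where they were. Next is M's near nipple.

arm_command(delta_rot=[[0,0,-7],[0,0,-14],[0,0,-21],[0,0,-28],[0,0,-35],[0,0,-42],[0,0,-49],[0,0,-56],[0,0,-63],[0,0,-70],[0,0,-77],[0,0,-84]], delta_pos=[[-0.009,-0.029,0],[-0.018,-0.058,0],[-0.027,-0.087,0],[-0.036,-0.116,0],[-0.045,-0.145,0],[-0.054,-0.174,0],[-0.063,-0.203,0],[-0.072,-0.232,0],[-0.081,-0.261,0],[-0.09,-0.29,0],[-0.099,-0.32,0],[-0.1066,-0.3466,0]], gripper=[0.03,0.03,0.03,0.03,0.03,0.03,0.03,0.03,0.03,0.03,0.03,0.03])

```text
time: 12.37
position: [0.4764, 0.2118, 0.1696]
tool_rot: [0.737, 0.676, -0.002, -0.001]
ft_force: [-0.8, -0.6, -0.4]
grip_width: 0.0422
grip_force: 0.0
```

arm_command(delta_rot=[[0,0,0],[0,0,0],[0,0,0],[0,0,0],[0,0,0],[0,0,0]], delta_pos=[[0,0,0.03],[0,0,0.06],[0,0,0.07],[0,0,0.07],[0,0,0.07],[0,0,0.07]], gripper=[0.03,0.03,0.03,0.03,0.03,0.03])

```text
time: 12.87
position: [0.4794, 0.2103, 0.1017]
tool_rot: [0.74, 0.673, 0.0, 0.0]
ft_force: [1.1, -0.3, -0.6]
grip_width: 0.042
grip_force: 0.0
```

```bash
python3 - <<'E'
from h import *
plan((.4788,.2104,.016,84.7))
c=viewer.camera("side"); cv2.imwrite("pics/s3.png",cv2.resize(c["pixels"][140:330,140:400],None,fx=3,fy=3,interpolation=cv2.INTER_CUBIC))
E
```

```text
t 12.9 at [0.4794 0.2103 0.1017] 84.6 w 0.042
  pos [ 0.0001 -0.0006  0.0857] rz -0.1 rows 2.1
```

View pics/s3.png

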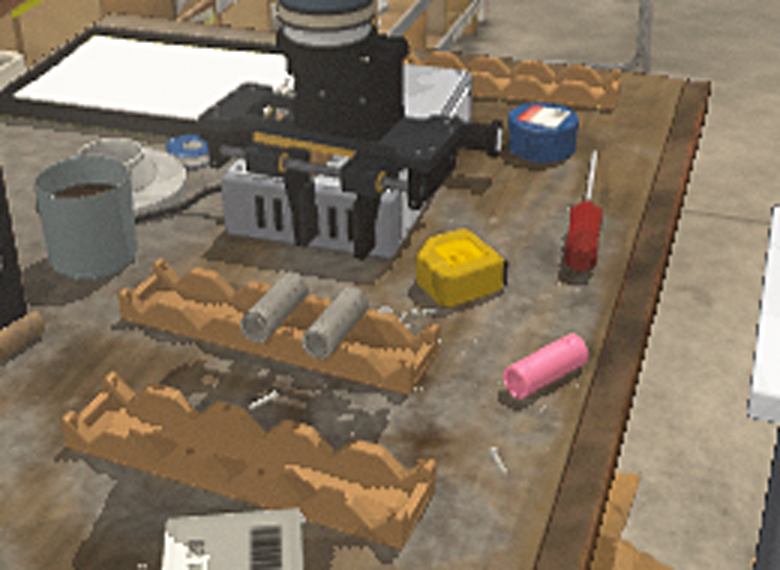

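M's two nipples are at (275,305) and (335,322), in adjacent grooves, and the fingers are above the nearer one. Descending.

arm_command(delta_rot=[[0,0,0],[0,0,0],[0,0,0],[0,0,0],[0,0,0],[0,0,0],[0,0,0],[0,0,0],[0,0,0],[0,0,0],[0,0,0]], delta_pos=[[0,-0.0006,0.02],[0,-0.0006,0.04],[0,-0.0006,0.06],[0,-0.0006,0.075],[0,-0.0006,0.086],[0,-0.0006,0.086],[0,-0.0006,0.086],[0,-0.0006,0.086],[0,-0.0006,0.086],[0,-0.0006,0.086],[0,-0.0006,0.086]], gripper=[0.03,0.03,0.03,0.03,0.03,0.03,1,1,1,1,1])

```text
time: 13.83
position: [0.4802, 0.2108, 0.0163]
tool_rot: [0.739, 0.673, 0.002, 0.001]
ft_force: [3.4, -0.9, 3.4]
grip_width: 0.0264
grip_force: 20.0
```

arm_command(delta_rot=[[0,0,0],[0,0,0],[0,0,0],[0,0,0],[0,0,0],[0,0,0],[0,0,0],[0,0,0]], delta_pos=[[0,0,0],[0,0,-0.03],[0,0,-0.06],[0,0,-0.1],[0,0,-0.14],[0,0,-0.17],[0,0,-0.17],[0,0,-0.17]], gripper=[1,1,1,1,1,1,1,1])

```text
time: 14.5
position: [0.4779, 0.2107, 0.1864]
tool_rot: [0.739, 0.673, 0.001, 0.0]
ft_force: [0.3, 0.3, -1.3]
grip_width: 0.0262
grip_force: 20.0
```

```bash
python3 - <<'E'
from h import *
plan((.5887,-.0778,.18,.7))
E
```

```text
t 14.5 at [0.4779 0.2107 0.1864] 84.65 w 0.0262
  pos [-0.2769  0.1372  0.0064] rz 83.95 rows 11.7
```

arm_command(delta_rot=[[0,0,7],[0,0,14],[0,0,21],[0,0,28],[0,0,35],[0,0,42],[0,0,49],[0,0,56],[0,0,63],[0,0,70],[0,0,77],[0,0,84]], delta_pos=[[-0.023,0.011,0],[-0.046,0.023,0],[-0.069,0.034,0],[-0.092,0.046,0],[-0.115,0.057,0],[-0.138,0.069,0],[-0.161,0.08,0],[-0.185,0.091,0],[-0.208,0.103,0],[-0.231,0.114,0],[-0.254,0.126,0],[-0.277,0.137,0]], gripper=[1,1,1,1,1,1,1,1,1,1,1,1])

```text
time: 15.5
position: [0.5865, -0.0785, 0.1818]
tool_rot: [1.0, 0.002, -0.003, -0.001]
ft_force: [-0.5, 0.5, -1.5]
grip_width: 0.0264
grip_force: 20.0
```

arm_command(delta_rot=[[0,0,0],[0,0,0],[0,0,0],[0,0,0],[0,0,0],[0,0,0]], delta_pos=[[0,0,0],[0,0,0.02],[0,0,0.04],[0,0,0.04],[0,0,0.04],[0,0,0.04]], gripper=[1,1,1,1,1,1])

```text
time: 16.0
position: [0.5879, -0.0775, 0.1443]
tool_rot: [1.0, 0.006, -0.001, -0.0]
ft_force: [0.7, -0.2, 0.0]
grip_width: 0.0261
grip_force: 20.0
```

```bash
python3 - <<'E'
from h import *
plan((.5887,-.0778,.0915,.7))
E
```

```text
t 16.0 at [ 0.5879 -0.0775  0.1443] 0.68 w 0.0261
  pos [0.0008 0.0003 0.0528] rz -0.02 rows 1.3
```

arm_command(delta_rot=[[0,0,0],[0,0,0],[0,0,0],[0,0,0],[0,0,0],[0,0,0],[0,0,0],[0,0,0],[0,0,0],[0,0,0]], delta_pos=[[0.001,0,0.015],[0.001,0,0.03],[0.001,0,0.042],[0.001,0,0.05],[0.001,0,0.0535],[0.001,0,0.0535],[0.001,0,0.0535],[0.001,0,0.0535],[0.001,0,0.0535],[0.001,0,0.0535]], gripper=[1,1,1,1,1,1,0.03,0.03,0.03,0.03])

```text
time: 16.83
position: [0.5899, -0.0782, 0.092]
tool_rot: [1.0, 0.006, 0.001, 0.0]
ft_force: [-0.0, 0.2, -0.0]
grip_width: 0.0403
grip_force: 0.0
```

arm_command(delta_rot=[[0,0,0],[0,0,0],[0,0,0],[0,0,0],[0,0,0]], delta_pos=[[0,0,-0.02],[0,0,-0.05],[0,0,-0.08],[0,0,-0.08],[0,0,-0.08]], gripper=[0.03,0.03,0.03,0.03,0.03])

```text
time: 17.25
position: [0.591, -0.0785, 0.1738]
tool_rot: [1.0, 0.006, 0.003, 0.001]
ft_force: [-0.2, -0.1, -0.6]
grip_width: 0.0421
grip_force: 0.0
```

```bash
python3 - <<'E'
from h import *
plan((.5355,.2055,.17,84.7))
E
```

```text
t 17.2 at [ 0.591  -0.0785  0.1738] 0.64 w 0.0421
  pos [-0.0523 -0.2846  0.0038] rz -84.06 rows 11.7
```

arm_command(delta_rot=[[0,0,-7],[0,0,-14],[0,0,-21],[0,0,-28],[0,0,-35],[0,0,-42],[0,0,-49],[0,0,-56],[0,0,-63],[0,0,-70],[0,0,-77],[0,0,-84]], delta_pos=[[-0.004,-0.024,0],[-0.009,-0.047,0],[-0.013,-0.071,0],[-0.017,-0.095,0],[-0.022,-0.119,0],[-0.026,-0.142,0],[-0.03,-0.166,0],[-0.035,-0.19,0],[-0.039,-0.213,0],[-0.044,-0.237,0],[-0.048,-0.26,0],[-0.0523,-0.2846,0]], gripper=[0.03,0.03,0.03,0.03,0.03,0.03,0.03,0.03,0.03,0.03,0.03,0.03])

```text
time: 18.25
position: [0.5326, 0.2067, 0.1699]
tool_rot: [0.737, 0.675, -0.001, -0.001]
ft_force: [1.0, 0.7, -0.3]
grip_width: 0.0425
grip_force: 0.0
```

arm_command(delta_rot=[[0,0,0],[0,0,0],[0,0,0],[0,0,0],[0,0,0],[0,0,0]], delta_pos=[[0,0,0.03],[0,0,0.06],[0,0,0.07],[0,0,0.07],[0,0,0.07],[0,0,0.07]], gripper=[0.03,0.03,0.03,0.03,0.03,0.03])

```text
time: 18.75
position: [0.5349, 0.2057, 0.1023]
tool_rot: [0.74, 0.673, 0.001, 0.0]
ft_force: [-1.0, -0.7, 0.0]
grip_width: 0.0423
grip_force: 0.0
```

```bash
python3 - <<'E'
from h import *
c=viewer.camera("side"); n=cv2.resize(c["pixels"][140:330,140:400],None,fx=3,fy=3,interpolation=cv2.INTER_CUBIC); cv2.imwrite("pics/s4.png",n)
o=cv2.imread("pics/s3.png"); 
for nm,(x0,x1,y0,y1) in {"Mleft":(115,300,265,400),"Mright":(370,445,310,400),"L":(50,440,375,510)}.items():
    print(nm,(cv2.absdiff(n,o).max(2)[y0:y1,x0:x1]>40).mean().round(3))
plan((.5355,.2055,.016,84.7))
E
```

```text
Mleft 0.047
Mright 0.008
L 0.175
t 18.8 at [0.5352 0.2058 0.1027] 84.6 w 0.0423
  pos [-0.0003  0.0003  0.0867] rz -0.1 rows 2.1
```

arm_command(delta_rot=[[0,0,0],[0,0,0],[0,0,0],[0,0,0],[0,0,0],[0,0,0],[0,0,0],[0,0,0],[0,0,0],[0,0,0],[0,0,0]], delta_pos=[[0,0,0.02],[0,0,0.04],[0,0,0.06],[0,0,0.075],[0,0,0.087],[0,0,0.087],[0,0,0.087],[0,0,0.087],[0,0,0.087],[0,0,0.087],[0,0,0.087]], gripper=[0.03,0.03,0.03,0.03,0.03,0.03,1,1,1,1,1])

```text
time: 19.72
position: [0.536, 0.2061, 0.0159]
tool_rot: [0.739, 0.673, 0.002, 0.001]
ft_force: [2.4, -0.5, 3.2]
grip_width: 0.0264
grip_force: 20.0
```

arm_command(delta_rot=[[0,0,0],[0,0,0],[0,0,0],[0,0,0],[0,0,0],[0,0,0],[0,0,0],[0,0,0]], delta_pos=[[0,0,0],[0,0,-0.03],[0,0,-0.06],[0,0,-0.1],[0,0,-0.14],[0,0,-0.17],[0,0,-0.17],[0,0,-0.17]], gripper=[1,1,1,1,1,1,1,1])

```text
time: 20.38
position: [0.5342, 0.2062, 0.1863]
tool_rot: [0.739, 0.673, 0.001, 0.001]
ft_force: [-0.6, 0.8, -1.7]
grip_width: 0.0262
grip_force: 20.0
```

```bash
python3 - <<'E'
from h import *
plan((.5887,.0362,.18,.7))
E
```

```text
t 20.4 at [0.5342 0.2062 0.1863] 84.65 w 0.0262
  pos [-0.1641  0.0701  0.0063] rz 83.95 rows 11.7
```

arm_command(delta_rot=[[0,0,7],[0,0,14],[0,0,21],[0,0,28],[0,0,35],[0,0,42],[0,0,49],[0,0,56],[0,0,63],[0,0,70],[0,0,77],[0,0,84]], delta_pos=[[-0.014,0.006,0],[-0.027,0.012,0],[-0.041,0.018,0],[-0.055,0.023,0],[-0.068,0.029,0],[-0.082,0.035,0],[-0.096,0.041,0],[-0.109,0.047,0],[-0.123,0.053,0],[-0.137,0.058,0],[-0.15,0.064,0],[-0.164,0.07,0]], gripper=[1,1,1,1,1,1,1,1,1,1,1,1])

```text
time: 21.38
position: [0.5861, 0.0359, 0.1816]
tool_rot: [1.0, 0.003, -0.003, -0.001]
ft_force: [0.6, 1.0, -1.1]
grip_width: 0.0265
grip_force: 20.0
```

arm_command(delta_rot=[[0,0,0],[0,0,0],[0,0,0],[0,0,0],[0,0,0],[0,0,0]], delta_pos=[[0,0,0],[0,0,0.02],[0,0,0.04],[0,0,0.04],[0,0,0.04],[0,0,0.04]], gripper=[1,1,1,1,1,1])

```text
time: 21.88
position: [0.588, 0.0367, 0.1443]
tool_rot: [1.0, 0.006, -0.001, -0.0]
ft_force: [0.9, 0.7, -1.6]
grip_width: 0.0264
grip_force: 20.0
```

```bash
python3 - <<'E'
from h import *
plan((.5887,.0362,.0915,.7))
E
```

```text
t 21.9 at [0.588  0.0367 0.1443] 0.73 w 0.0264
  pos [0.0007 0.0005 0.0528] rz 0.03 rows 1.3
```

arm_command(delta_rot=[[0,0,0],[0,0,0],[0,0,0],[0,0,0],[0,0,0],[0,0,0],[0,0,0],[0,0,0],[0,0,0],[0,0,0]], delta_pos=[[0.001,0.0005,0.015],[0.001,0.0005,0.03],[0.001,0.0005,0.042],[0.001,0.0005,0.05],[0.001,0.0005,0.0535],[0.001,0.0005,0.0535],[0.001,0.0005,0.0535],[0.001,0.0005,0.0535],[0.001,0.0005,0.0535],[0.001,0.0005,0.0535]], gripper=[1,1,1,1,1,1,0.03,0.03,0.03,0.03])

```text
time: 22.72
position: [0.5899, 0.0356, 0.0917]
tool_rot: [1.0, 0.006, 0.001, 0.0]
ft_force: [-0.7, 1.4, -0.1]
grip_width: 0.0401
grip_force: 0.0
```

arm_command(delta_rot=[[0,0,0],[0,0,0],[0,0,0],[0,0,0],[0,0,0],[0,0,0],[0,0,0],[0,0,0],[0,0,0],[0,0,0],[0,0,0],[0,0,0]], delta_pos=[[0,0,-0.02],[0,0,-0.05],[0,0,-0.09],[-0.02,0.034,-0.12],[-0.04,0.068,-0.13],[-0.06,0.102,-0.13],[-0.08,0.136,-0.13],[-0.1,0.17,-0.13],[-0.12,0.204,-0.13],[-0.14,0.238,-0.13],[-0.16,0.272,-0.13],[-0.18,0.306,-0.13]], gripper=[0.03,0.03,0.03,0.03,0.03,0.03,0.03,0.03,0.03,0.03,0.03,0.03])

```text
time: 23.72
position: [0.4117, -0.2739, 0.2216]
tool_rot: [1.0, 0.006, 0.0, 0.0]
ft_force: [-0.3, 0.1, -0.8]
grip_width: 0.0423
grip_force: 0.0
```

arm_command(delta_rot=[[0,0,0],[0,0,0],[0,0,0],[0,0,0],[0,0,0],[0,0,0],[0,0,0],[0,0,0],[0,0,0],[0,0,0]], delta_pos=[[-0.02,0.034,0],[-0.04,0.068,0],[-0.06,0.102,0],[-0.08,0.136,0],[-0.1,0.17,0],[-0.12,0.204,0],[-0.14,0.238,0],[-0.16,0.272,0],[-0.16,0.272,0],[-0.16,0.272,0]], gripper=[-0.05,-0.05,-0.05,-0.05,-0.05,-0.05,-0.05,-0.05,-0.05,-0.05])

```text
time: 24.55
position: [0.2544, -0.5481, 0.221]
tool_rot: [1.0, 0.004, 0.0, 0.0]
ft_force: [0.4, 0.2, -0.1]
grip_width: 0.0458
grip_force: 0.0
```

```bash
python3 - <<'E'
from h import *
c=viewer.camera("top"); im=c["pixels"]; cv2.imwrite("pics/t3full.png",im)
cv2.imwrite("pics/t3.png",cv2.resize(im[125:285,150:450],None,fx=2.6,fy=2.6,interpolation=cv2.INTER_CUBIC))
for t in trays(c): print(t)
h,s,v=cv2.split(cv2.cvtColor(im,cv2.COLOR_BGR2HSV))
k=((v<60)).astype(np.uint8); m=np.zeros_like(k); m[200:225,335:360]=k[200:225,335:360]
n,l,st,_=cv2.connectedComponentsWithStats(m)
for i in range(1,n):
    if st[i,4]>20: print("knob",st[i],cast(c,[[st[i,0],st[i,1]],[st[i,0]+st[i,2],st[i,1]+st[i,3]]],.05).round(4).tolist())
plan((.452,-.133,.12,0))
E
```

```text
[ 0.534   0.2048  0.2684  0.0633 -5.3475]
[ 0.4913 -0.3599  0.3015  0.0662  3.9356]
[ 0.4895  0.3649  0.27    0.0637 -4.9373]
knob [339 206  15  14 149] [[0.4662, -0.1116, 0.05], [0.4264, -0.1546, 0.05]]
t 24.6 at [ 0.2552 -0.5462  0.2208] 0.54 w 0.0457
  pos [ 0.2006 -0.4113  0.1008] rz 0.54 rows 11.2
```

View pics/t3.png

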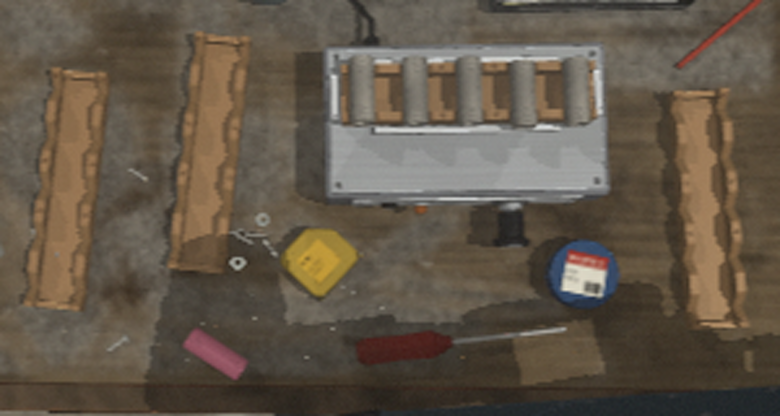

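All five nipples lie in the five grooves, at crop x of about 360, 415, 468, 523 and 577. Three trays are empty. Next is the knob.

arm_command(delta_rot=[[0,0,0],[0,0,0],[0,0,0],[0,0,0],[0,0,0],[0,0,0],[0,0,0],[0,0,0],[0,0,0],[0,0,0],[0,0,0],[0,0,0]], delta_pos=[[0.018,-0.037,0],[0.036,-0.074,0],[0.054,-0.111,0],[0.072,-0.148,0],[0.09,-0.185,0],[0.108,-0.222,0],[0.126,-0.259,0],[0.144,-0.296,0],[0.162,-0.333,0],[0.18,-0.37,0.02],[0.2,-0.411,0.05],[0.2,-0.411,0.08]], gripper=[-0.05,-0.05,-0.05,-0.05,-0.05,-0.05,-0.05,-0.05,-0.05,-0.05,-0.05,-0.05])

```text
time: 25.6
position: [0.4541, -0.1287, 0.1435]
tool_rot: [1.0, 0.008, 0.004, 0.001]
ft_force: [1.6, -0.9, 0.1]
grip_width: 0.0456
grip_force: 0.0
```

arm_command(delta_rot=[[0,0,0],[0,0,0],[0,0,0],[0,0,0],[0,0,0]], delta_pos=[[0,0,0.02],[0,0,0.04],[0,0,0.04],[0,0,0.04],[0,0,0.04]], gripper=[-0.05,-0.05,-0.05,-0.05,-0.05])

```text
time: 26.02
position: [0.4517, -0.1326, 0.1021]
tool_rot: [1.0, 0.006, 0.001, 0.0]
ft_force: [-0.8, -0.7, 0.2]
grip_width: 0.0454
grip_force: 0.0
```

```bash
python3 - <<'E'
from h import *
plan((.451,-.133,.025,.7))
c=viewer.camera("side"); cv2.imwrite("pics/s5.png",cv2.resize(c["pixels"][130:230,230:380],None,fx=5,fy=5,interpolation=cv2.INTER_CUBIC))
print(proj(c,[[.451,-.133,.044],[.4275,-.133,.044],[.478,-.133,.044]]).round(1))
E
```

```text
t 26.0 at [ 0.4517 -0.1326  0.1021] 0.69 w 0.0454
  pos [-0.0007  0.0004  0.0771] rz -0.01 rows 1.8
[[299.1 185.3]
 [306.4 186.3]
 [290.9 184.2]]
```

View pics/s5.png

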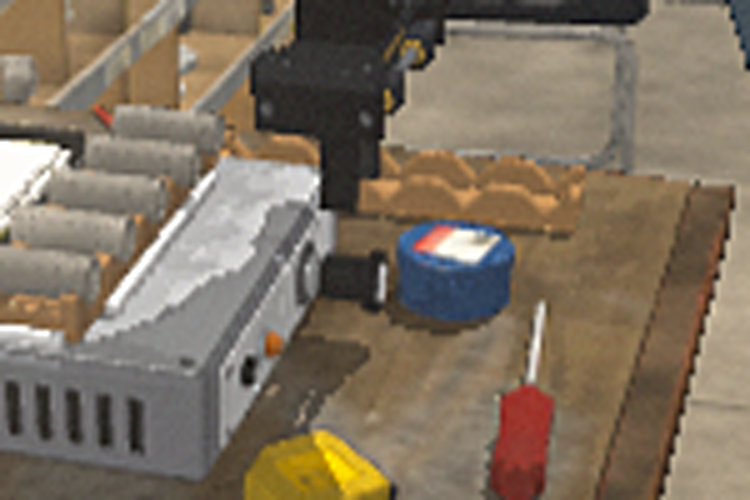

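The knob grip at (346,277) matches the prediction of (345,276), and the fingers are aligned above it. Descending and gripping.

arm_command(delta_rot=[[0,0,0],[0,0,0],[0,0,0],[0,0,0],[0,0,0],[0,0,0],[0,0,0],[0,0,0],[0,0,0],[0,0,0],[0,0,0]], delta_pos=[[-0.001,0,0.015],[-0.001,0,0.03],[-0.001,0,0.045],[-0.001,0,0.06],[-0.001,0,0.072],[-0.001,0,0.077],[-0.001,0,0.077],[-0.001,0,0.077],[-0.001,0,0.077],[-0.001,0,0.077],[-0.001,0,0.077]], gripper=[-0.05,-0.05,-0.05,-0.05,-0.05,-0.05,-0.05,1,1,1,1], grip_force=35)

```text
time: 26.98
position: [0.4504, -0.1319, 0.0249]
tool_rot: [1.0, 0.005, 0.0, -0.001]
ft_force: [2.8, 5.4, 4.6]
grip_width: 0.0278
grip_force: 34.9
```

arm_command(delta_rot=[[0,0,0],[0,0,0],[0,0,0],[0,0,0],[0,0,0],[0,0,0],[0,0,0],[0,0,0]], delta_pos=[[-0.003,0,0],[-0.006,0,0],[-0.009,0,0],[-0.012,0,0],[-0.014,0,0],[-0.0145,0,0],[-0.0145,0,0],[-0.0145,0,0]], gripper=[1,1,1,1,1,1,1,1])

```text
time: 27.65
position: [0.4387, -0.1324, 0.0249]
tool_rot: [1.0, 0.005, 0.003, 0.0]
ft_force: [8.2, 9.7, 0.2]
grip_width: 0.0281
grip_force: 34.9
```

```bash
python3 - <<'E'
from h import *
p,f,o=now(); print(p,o["ft_force"],o["grip_width"])
a=cv2.imread("pics/s5.png"); c=viewer.camera("side"); n=cv2.resize(c["pixels"][130:230,230:380],None,fx=5,fy=5,interpolation=cv2.INTER_CUBIC); cv2.imwrite("pics/s6.png",n)
for i in (a,n):
    g=i[283:297,300:460].mean(2).mean(0); print(g[::4].astype(int))
E
```

```text
[ 0.43868572 -0.13236881  0.02493527] [8.22491877 9.73364919 0.21376196] 0.02810502815940488
[ 60  80 117 125  88  46  31  38  37  38  40  39  37  40  39  38  39  39
  39  70 169 159  59  58  53  59  68  73  74  73  74  71  64  63  68  69
  66  67  76  73]
[ 58  76 115 118  86  76  83  91  92  71  40  29  38  41  41  40  37  35
  37  39  38  36  35  37  78 149 126  50  67  64  62  62  64  63  64  64
  63  64  67  67]
```

arm_command(delta_rot=[[0,0,0],[0,0,0],[0,0,0],[0,0,0],[0,0,0],[0,0,0],[0,0,0],[0,0,0],[0,0,0],[0,0,0],[0,0,0],[0,0,0]], delta_pos=[[-0.0015,0,0],[-0.003,0,0],[-0.004,0,0],[-0.004,0,0],[-0.004,0,0],[-0.004,0,0],[-0.004,0,0],[-0.004,0,0],[-0.004,0,0],[-0.004,0,0],[-0.004,0,0],[-0.004,0,0]], gripper=[1,1,1,1,1,1,1,1,1,1,1,1])

```text
time: 28.7
position: [0.4367, -0.1326, 0.025]
tool_rot: [1.0, 0.004, 0.005, 0.001]
ft_force: [14.9, 15.8, -1.8]
grip_width: 0.0283
grip_force: 34.9
```

arm_command(delta_rot=[[0,0,0],[0,0,0],[0,0,0],[0,0,0],[0,0,0],[0,0,0],[0,0,0],[0,0,0],[0,0,0],[0,0,0],[0,0,0],[0,0,0]], delta_pos=[[0,0,0],[0,0,0],[0,0,0],[0.004,0,0],[0.008,0,0],[0.012,0,0],[0.016,0,0],[0.0185,0,0],[0.0185,0,0],[0.0185,0,0],[0.0185,0,0],[0.0185,0,0]], gripper=[1,1,1,1,1,1,1,1,1,-0.05,-0.05,-0.05])

```text
time: 29.7
position: [0.4505, -0.1332, 0.0244]
tool_rot: [1.0, 0.006, 0.0, 0.0]
ft_force: [0.3, 0.1, 0.0]
grip_width: 0.0405
grip_force: 0.0
```

arm_command(delta_rot=[[0,0,0],[0,0,0],[0,0,0],[0,0,0],[0,0,0],[0,0,0],[0,0,0],[0,0,0]], delta_pos=[[0,0,0],[0,0,-0.03],[0,0,-0.06],[0,0,-0.1],[0,0,-0.14],[0,0,-0.18],[0,0,-0.2],[0,0,-0.2]], gripper=[-0.05,-0.05,-0.05,-0.05,-0.05,-0.05,-0.05,-0.05])

```text
time: 30.37
position: [0.4531, -0.1348, 0.229]
tool_rot: [1.0, 0.006, 0.005, 0.003]
ft_force: [0.2, 0.1, -0.3]
grip_width: 0.0455
grip_force: 0.0
```

```bash
python3 - <<'E'
from h import *
a=cv2.imread("pics/s5.png"); c=viewer.camera("side"); n=cv2.resize(c["pixels"][130:230,230:380],None,fx=5,fy=5,interpolation=cv2.INTER_CUBIC)
for i in (a,n):
    g=i[283:297,300:460].mean(2).mean(0); print(g[::4].astype(int))
plan((.4777,-.361,.15,3.6),(.4777,-.361,.004,3.6))
E
```

```text
[ 60  80 117 125  88  46  31  38  37  38  40  39  37  40  39  38  39  39
  39  70 169 159  59  58  53  59  68  73  74  73  74  71  64  63  68  69
  66  67  76  73]
[ 61  82 116 128  88  46  32  38  39  42  40  39  40  38  41  41  40  39
  39  71 167 157  60  59  55  62  69  71  70  72  75  72  65  64  68  69
  67  69  76  72]
t 30.4 at [ 0.4516 -0.134   0.2265] 0.63 w 0.0453
  pos [0.0236 0.2273 0.0765] rz -2.97 rows 5.8
  pos [0.0236 0.2273 0.2225] rz -2.97 rows 7.6
```

The knob is home again, with a profile identical to the start. Next I pick up the R tray.

arm_command(delta_rot=[[0,0,-1],[0,0,-2],[0,0,-3],[0,0,-3],[0,0,-3],[0,0,-3],[0,0,-3],[0,0,-3],[0,0,-3],[0,0,-3],[0,0,-3],[0,0,-3]], delta_pos=[[0.004,0.038,0],[0.008,0.076,0],[0.012,0.114,0],[0.016,0.152,0],[0.02,0.19,0],[0.0236,0.2273,0],[0.0236,0.2273,0.03],[0.0236,0.2273,0.06],[0.0236,0.2273,0.1],[0.0236,0.2273,0.13],[0.0236,0.2273,0.15],[0.0236,0.2273,0.15]], gripper=[-1,-1,-1,-1,-1,-1,-1,-1,-1,-1,-1,-1])

```text
time: 31.42
position: [0.4723, -0.3561, 0.0672]
tool_rot: [0.999, 0.032, -0.005, -0.006]
ft_force: [-0.4, 0.6, 0.2]
grip_width: 0.0868
grip_force: 0.0
```

```bash
python3 - <<'E'
from h import *
plan((.4777,-.361,.006,3.6))
E
```

```text
t 31.4 at [ 0.4723 -0.3561  0.0672] 3.62 w 0.0868
  pos [0.0051 0.0052 0.0612] rz 0.02 rows 1.5
```

arm_command(delta_rot=[[0,0,0],[0,0,0],[0,0,0],[0,0,0],[0,0,0]], delta_pos=[[0,0,0.02],[0,0,0.04],[0,0,0.05],[0,0,0.05],[0,0,0.05]], gripper=[-1,-1,-1,-1,-1])

```text
time: 31.83
position: [0.4762, -0.3598, 0.024]
tool_rot: [0.999, 0.032, -0.0, -0.0]
ft_force: [0.1, 0.0, 0.8]
grip_width: 0.0871
grip_force: 0.0
```

arm_command(delta_rot=[[0,0,0],[0,0,0],[0,0,0],[0,0,0],[0,0,0],[0,0,0],[0,0,0],[0,0,0]], delta_pos=[[0.001,0,0.01],[0.001,0,0.018],[0.001,0,0.018],[0.001,0,0.018],[0.001,0,0.018],[0.001,0,0.018],[0.001,0,0.018],[0.001,0,0.018]], gripper=[-1,-1,-1,1,1,1,1,1], grip_force=25)

```text
time: 32.5
position: [0.4776, -0.3602, 0.0064]
tool_rot: [0.999, 0.032, 0.0, 0.0]
ft_force: [0.2, 0.5, 1.5]
grip_width: 0.0616
grip_force: 22.0
```

arm_command(delta_rot=[[0,0,0],[0,0,0],[0,0,0],[0,0,0],[0,0,0],[0,0,0],[0,0,0],[0,0,0],[0,0,0],[0,0,0]], delta_pos=[[0,0,0],[0,0,-0.02],[0,0,-0.05],[0,0,-0.08],[0,0,-0.12],[0,0,-0.16],[0,0,-0.2],[0,0,-0.24],[0,0,-0.24],[0,0,-0.24]], gripper=[1,1,1,1,1,1,1,1,1,1])

```text
time: 33.33
position: [0.4783, -0.3607, 0.2487]
tool_rot: [0.999, 0.032, 0.002, 0.002]
ft_force: [-0.4, 1.5, -3.4]
grip_width: 0.0615
grip_force: 25.1
```

```bash
python3 - <<'E'
from h import *
plan((.45,.02,.246,-1),(.4895,.3645,.246,-5))
c=viewer.camera("top"); im=c["pixels"]
for t in trays(c): print(t)
c=viewer.camera("side"); cv2.imwrite("pics/s7.png",c["pixels"])
E
```

```text
t 33.3 at [ 0.4783 -0.3607  0.2487] 3.64 w 0.0615
  pos [-0.004  -0.3818  0.0027] rz 4.64 rows 9.2
  pos [ 0.0573 -0.7231  0.0027] rz 8.64 rows 17.4
[ 0.5514  0.2032  0.2334  0.0633 -5.3475]
[ 0.4924  0.405   0.2703  0.0634 -1.2013]
```

View pics/s7.png

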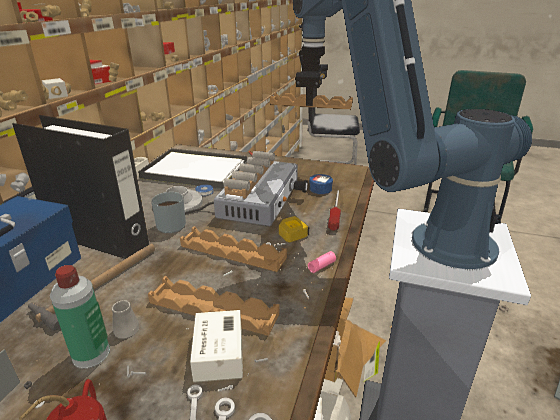

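The side view shows tray R held in the air. Tray L has been knocked towards the carton: (.492,.405), yaw -1.2°. I'll build the pile on M instead.

```bash
python3 - <<'E'
from h import *
plan((.535,.205,.246,-5.3))
c=viewer.camera("top"); im=c["pixels"]; h,s,v=cv2.split(cv2.cvtColor(im,cv2.COLOR_BGR2HSV))
m=((s<60)&(v>150)).astype(np.uint8); n,l,st,_=cv2.connectedComponentsWithStats(m[190:245,90:160])
i=1+st[1:,4].argmax(); b=np.argwhere(l==i)[:,::-1]+[90,190]; print(st[i]); print(rect(c,b,.05)); w=cast(c,b,.05)
for xc in (.45,.47,.49,.51): print(xc,w[abs(w[:,0]-xc)<.006][:,1].min() if (abs(w[:,0]-xc)<.006).any() else None)
print(w[:,0].max())
E
```

```text
t 33.4 at [ 0.4763 -0.3586  0.2445] 3.64 w 0.0617
  pos [ 0.0944 -0.5588 -0.0015] rz 8.94 rows 13.6
[   0    6   56   42 1119]
[  0.4246   0.5223   0.1439   0.0841 -66.6306]
0.45 0.45432480607128967
0.47 0.46368859686989666
0.49 0.4730791863263143
0.51 None
0.4884599239373222
```

arm_command(delta_rot=[[0,0,1],[0,0,2],[0,0,3],[0,0,4],[0,0,5],[0,0,6],[0,0,7],[0,0,8],[0,0,9],[0,0,9],[0,0,9],[0,0,9]], delta_pos=[[0.005,-0.025,0],[0.01,-0.055,0],[0.016,-0.092,0],[0.022,-0.13,0],[0.028,-0.168,0],[0.035,-0.206,0],[0.041,-0.244,0],[0.048,-0.282,0],[0.054,-0.32,0],[0.06,-0.358,0],[0.067,-0.396,0],[0.073,-0.434,0]], gripper=[1,1,1,1,1,1,1,1,1,1,1,1])

```text
time: 34.48
position: [0.5211, 0.0798, 0.2436]
tool_rot: [0.999, -0.047, -0.003, -0.0]
ft_force: [0.9, 0.0, -2.8]
grip_width: 0.0616
grip_force: 25.1
```

```bash
python3 - <<'E'
from h import *
plan((.535,.205,.246,-5.3),(.535,.205,.06,-5.3))
E
```

```text
t 34.5 at [0.5211 0.0798 0.2436] -5.37 w 0.0616
  pos [ 0.0021 -0.126  -0.0024] rz -0.07 rows 3.0
  pos [ 0.0021 -0.126   0.1836] rz -0.07 rows 5.3
```

arm_command(delta_rot=[[0,0,0],[0,0,0],[0,0,0],[0,0,0],[0,0,0],[0,0,0],[0,0,0],[0,0,0],[0,0,0],[0,0,0],[0,0,0]], delta_pos=[[0,-0.03,0],[0.001,-0.065,0],[0.002,-0.1,0],[0.002,-0.126,0.01],[0.002,-0.126,0.04],[0.002,-0.126,0.07],[0.002,-0.126,0.1],[0.002,-0.126,0.13],[0.002,-0.126,0.15],[0.002,-0.126,0.15],[0.002,-0.126,0.15]], gripper=[1,1,1,1,1,1,1,1,1,1,1])

```text
time: 35.4
position: [0.5342, 0.2027, 0.0934]
tool_rot: [0.999, -0.047, -0.003, 0.001]
ft_force: [1.3, 0.8, -3.1]
grip_width: 0.0611
grip_force: 25.1
```

```bash
python3 - <<'E'
from h import *
plan((.535,.205,.035,-5.3))
c=viewer.camera("side"); n=cv2.resize(c["pixels"][170:340,130:330],None,fx=3.5,fy=3.5,interpolation=cv2.INTER_CUBIC); cv2.imwrite("pics/s8.png",n)
E
```

```text
t 35.4 at [0.5342 0.2027 0.0934] -5.36 w 0.0611
  pos [ 0.0006 -0.0024  0.0584] rz -0.06 rows 1.4
```

View pics/s8.png

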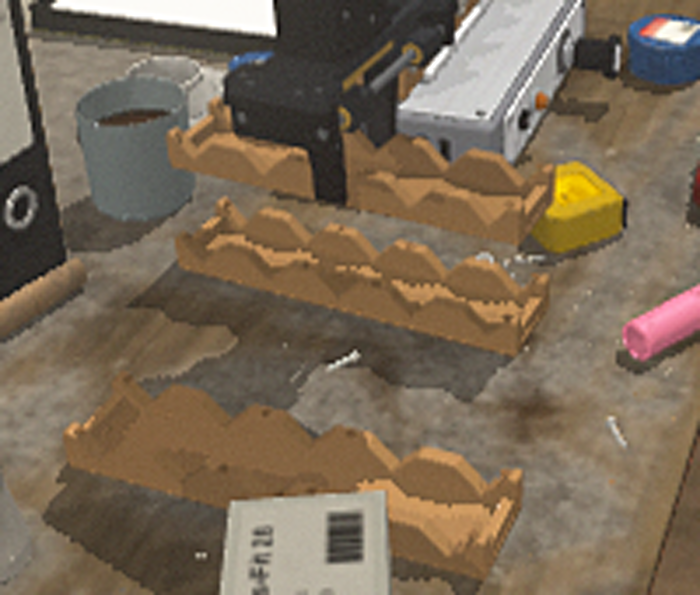

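The held tray at (360,170) lines up with M below at (365,280). Lowering.

arm_command(delta_rot=[[0,0,0],[0,0,0],[0,0,0],[0,0,0],[0,0,0],[0,0,0],[0,0,0]], delta_pos=[[0.0006,-0.002,0.015],[0.0006,-0.002,0.03],[0.0006,-0.002,0.042],[0.0006,-0.002,0.05],[0.0006,-0.002,0.055],[0.0006,-0.002,0.055],[0.0006,-0.002,0.055]], gripper=[1,1,1,1,1,1,1])

```text
time: 36.03
position: [0.5376, 0.2051, 0.0414]
tool_rot: [0.999, -0.047, 0.0, -0.0]
ft_force: [0.8, -0.3, -3.5]
grip_width: 0.0615
grip_force: 25.1
```

arm_command(delta_rot=[[0,0,0],[0,0,0],[0,0,0],[0,0,0],[0,0,0]], delta_pos=[[-0.0025,0,0.002],[-0.0025,0,0.004],[-0.0025,0,0.006],[-0.0025,0,0.0065],[-0.0025,0,0.0065]], gripper=[1,1,1,1,1])

```text
time: 36.45
position: [0.5348, 0.2053, 0.0345]
tool_rot: [0.999, -0.047, -0.0, 0.0]
ft_force: [0.8, -0.4, -3.0]
grip_width: 0.0619
grip_force: 25.1
```

arm_command(delta_rot=[[0,0,0],[0,0,0],[0,0,0],[0,0,0],[0,0,0],[0,0,0],[0,0,0],[0,0,0]], delta_pos=[[0,0,0.001],[0,0,0.002],[0,0,0.002],[0,0,0.002],[0,0,0.002],[0,0,0.002],[0,0,0.002],[0,0,0.002]], gripper=[1,1,1,-0.8,-0.8,-0.8,-0.8,-0.8])

```text
time: 37.12
position: [0.5349, 0.2053, 0.0325]
tool_rot: [0.999, -0.047, 0.0, -0.0]
ft_force: [0.4, 0.4, -0.0]
grip_width: 0.0776
grip_force: 0.0
```

arm_command(delta_rot=[[0,0,0],[0,0,0],[0,0,0],[0,0,0],[0,0,0],[0,0,0],[0,0,0]], delta_pos=[[0,0,-0.02],[0,0,-0.05],[0,0,-0.08],[0,0,-0.11],[0,0,-0.13],[0,0,-0.13],[0,0,-0.13]], gripper=[-0.8,-0.8,-0.8,-0.8,-0.8,-0.8,-0.8])

```text
time: 37.7
position: [0.5355, 0.2054, 0.1637]
tool_rot: [0.999, -0.047, 0.001, -0.0]
ft_force: [-0.6, -0.8, -0.2]
grip_width: 0.0785
grip_force: 0.0
```

```bash
python3 - <<'E'
from h import *
c=viewer.camera("top")
for t in trays(c): print(t)
plan((.4924,.4045,.165,-1.2))
E
```

```text
t 37.8 at [0.5344 0.2052 0.1624] -5.36 w 0.0785
  pos [-0.0604 -0.1945 -0.0026] rz -4.16 rows 4.9
```

arm_command(delta_rot=[[0,0,-1],[0,0,-2],[0,0,-3],[0,0,-4],[0,0,-4.2],[0,0,-4.2],[0,0,-4.2],[0,0,-4.2],[0,0,-4.2],[0,0,-4.2],[0,0,-4.2],[0,0,-4.2]], delta_pos=[[-0.012,-0.038,0],[-0.024,-0.076,0],[-0.036,-0.114,0],[-0.048,-0.152,0],[-0.06,-0.1945,0],[-0.06,-0.1945,0.02],[-0.06,-0.1945,0.05],[-0.06,-0.1945,0.08],[-0.06,-0.1945,0.1],[-0.06,-0.1945,0.1],[-0.06,-0.1945,0.1],[-0.06,-0.1945,0.1]], gripper=[-0.75,-0.75,-0.75,-0.75,-0.75,-0.75,-0.75,-0.75,-0.75,-0.75,-0.75,-0.75])

```text
time: 38.75
position: [0.4935, 0.4045, 0.0625]
tool_rot: [1.0, -0.01, -0.0, 0.0]
ft_force: [0.5, -0.5, -0.4]
grip_width: 0.076
grip_force: 0.0
```

```bash
python3 - <<'E'
from h import *
plan((.4924,.4045,.006,-1.2))
c=viewer.camera("side"); n=cv2.resize(c["pixels"][170:360,100:320],None,fx=3,fy=3,interpolation=cv2.INTER_CUBIC); cv2.imwrite("pics/s9.png",n)
a=np.radians(-1.2); e=np.array([np.cos(a),np.sin(a),0]); f=np.array([-np.sin(a),np.cos(a),0]); p=np.array([.4924,.4045,0])
print(((proj(c,[p+s*.136*e+t*.031*f+[0,0,.028] for s in(1,-1) for t in (1,-1)])-[100,170])*3).round())
E
```

```text
t 38.8 at [0.4935 0.4045 0.0625] -1.17 w 0.076
  pos [-0.0011  0.0001  0.0565] rz 0.03 rows 1.4
[[144. 368.]
 [193. 316.]
 [508. 461.]
 [539. 397.]]
```

View pics/s9.png

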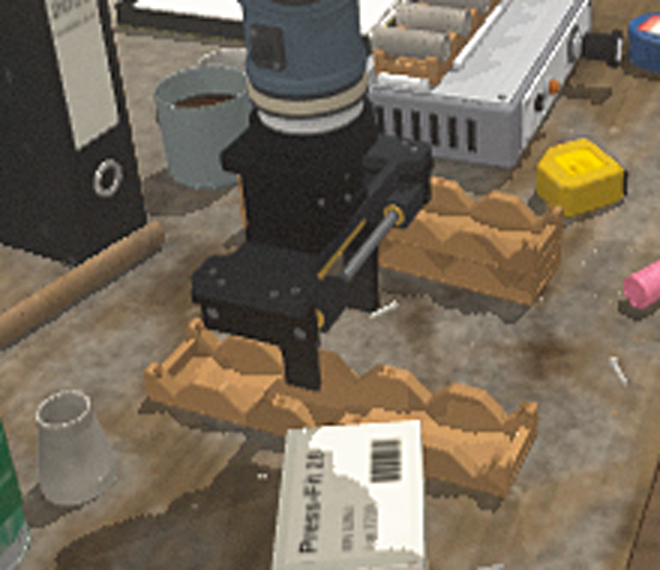

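The L tray's corners at (147,370), (195,322) and (537,402) match the prediction. The pile of two, seen at (470,245), is neat. Descending on L.

arm_command(delta_rot=[[0,0,0],[0,0,0],[0,0,0],[0,0,0],[0,0,0],[0,0,0],[0,0,0],[0,0,0],[0,0,0],[0,0,0],[0,0,0]], delta_pos=[[-0.001,0,0.015],[-0.001,0,0.03],[-0.001,0,0.042],[-0.001,0,0.05],[-0.001,0,0.0565],[-0.001,0,0.0565],[-0.001,0,0.0565],[-0.001,0,0.0565],[-0.001,0,0.0565],[-0.001,0,0.0565],[-0.001,0,0.0565]], gripper=[-0.75,-0.75,-0.75,-0.75,-0.75,-0.75,1,1,1,1,1])

```text
time: 39.72
position: [0.4928, 0.4051, 0.0068]
tool_rot: [1.0, -0.01, 0.001, -0.001]
ft_force: [0.5, 1.3, 1.4]
grip_width: 0.0618
grip_force: 25.0
```

arm_command(delta_rot=[[0,0,0],[0,0,0],[0,0,0],[0,0,0],[0,0,0],[0,0,0],[0,0,0],[0,0,0]], delta_pos=[[0,0,0],[0,0,-0.02],[0,0,-0.05],[0,0,-0.08],[0,0,-0.12],[0,0,-0.16],[0,0,-0.16],[0,0,-0.16]], gripper=[1,1,1,1,1,1,1,1])

```text
time: 40.38
position: [0.4935, 0.4051, 0.1688]
tool_rot: [1.0, -0.01, 0.002, -0.001]
ft_force: [-0.9, 0.1, -2.8]
grip_width: 0.0617
grip_force: 25.0
```

```bash
python3 - <<'E'
from h import *
plan((.535,.205,.166,-5.3),(.535,.205,.09,-5.3))
E
```

```text
t 40.4 at [0.4935 0.4051 0.1688] -1.15 w 0.0617
  pos [0.0455 0.1992 0.0028] rz 4.15 rows 4.9
  pos [0.0455 0.1992 0.0788] rz 4.15 rows 5.3
```

arm_command(delta_rot=[[0,0,0.5],[0,0,1.5],[0,0,2.5],[0,0,3.5],[0,0,4.2],[0,0,4.2],[0,0,4.2],[0,0,4.2],[0,0,4.2],[0,0,4.2],[0,0,4.2],[0,0,4.2]], delta_pos=[[0.006,0.025,0],[0.014,0.06,0],[0.022,0.097,0],[0.03,0.134,0],[0.038,0.17,0],[0.0455,0.1992,0],[0.0455,0.1992,0.02],[0.0455,0.1992,0.05],[0.0455,0.1992,0.07],[0.0455,0.1992,0.079],[0.0455,0.1992,0.079],[0.0455,0.1992,0.079]], gripper=[1,1,1,1,1,1,1,1,1,1,1,1])

```text
time: 41.38
position: [0.5326, 0.2044, 0.0859]
tool_rot: [0.999, -0.047, -0.002, 0.0]
ft_force: [-0.2, 0.5, -2.1]
grip_width: 0.0612
grip_force: 25.0
```

arm_command(delta_rot=[[0,0,0],[0,0,0],[0,0,0]], delta_pos=[[0,0,0],[0,0,0],[0,0,0]], gripper=[1,1,1])

```text
time: 41.63
position: [0.5345, 0.2049, 0.0883]
tool_rot: [0.999, -0.047, 0.001, -0.0]
ft_force: [-0.0, 1.1, -2.5]
grip_width: 0.0613
grip_force: 25.0
```

```bash
python3 - <<'E'
from h import *
plan((.535,.205,.063,-5.3))
E
```

```text
t 41.6 at [0.5345 0.2049 0.0883] -5.33 w 0.0613
  pos [ 0.0005 -0.0002  0.0253] rz -0.03 rows 0.6
```

arm_command(delta_rot=[[0,0,0],[0,0,0],[0,0,0],[0,0,0],[0,0,0],[0,0,0]], delta_pos=[[0,0,0.01],[0,0,0.018],[0,0,0.023],[0,0,0.025],[0,0,0.026],[0,0,0.026]], gripper=[1,1,1,1,1,1])

```text
time: 42.13
position: [0.533, 0.2044, 0.0625]
tool_rot: [0.999, -0.047, -0.001, 0.0]
ft_force: [-3.8, -1.5, 11.6]
grip_width: 0.0615
grip_force: 25.0
```

Contact at 11.6 N. Release, lift and retreat to clear the view.

arm_command(delta_rot=[[0,0,0],[0,0,0],[0,0,0],[0,0,0],[0,0,0],[0,0,0]], delta_pos=[[0,0,-0.001],[0,0,-0.001],[0,0,-0.001],[0,0,-0.001],[0,0,-0.001],[0,0,-0.001]], gripper=[1,-0.8,-0.8,-0.8,-0.8,-0.8])

```text
time: 42.63
position: [0.5338, 0.2045, 0.0619]
tool_rot: [0.999, -0.047, -0.0, -0.0]
ft_force: [0.3, -0.2, 0.7]
grip_width: 0.0774
grip_force: 0.0
```

arm_command(delta_rot=[[0,0,0],[0,0,0],[0,0,0],[0,0,0],[0,0,0],[0,0,0],[0,0,0],[0,0,0],[0,0,0],[0,0,0],[0,0,0],[0,0,0]], delta_pos=[[0,0,-0.02],[0,0,-0.05],[0,0,-0.09],[0,0,-0.13],[0,0,-0.16],[-0.015,0.037,-0.16],[-0.03,0.074,-0.16],[-0.045,0.111,-0.16],[-0.06,0.148,-0.16],[-0.075,0.185,-0.16],[-0.09,0.222,-0.16],[-0.105,0.26,-0.16]], gripper=[-0.8,-0.8,-0.8,-0.8,-0.8,-0.8,-0.8,-0.8,-0.8,-0.8,-0.8,-0.8])

```text
time: 43.63
position: [0.4038, -0.0458, 0.2222]
tool_rot: [0.999, -0.046, 0.0, 0.0]
ft_force: [0.5, -0.3, 0.0]
grip_width: 0.0783
grip_force: 0.0
```

arm_command(delta_rot=[[0,0,0],[0,0,0],[0,0,0],[0,0,0],[0,0,0],[0,0,0],[0,0,0],[0,0,0],[0,0,0],[0,0,0],[0,0,0],[0,0,0]], delta_pos=[[-0.01,0.037,0],[-0.02,0.075,0],[-0.03,0.113,0],[-0.04,0.15,0],[-0.05,0.188,0],[-0.06,0.226,0],[-0.07,0.264,0],[-0.08,0.3,0],[-0.09,0.338,0],[-0.1,0.376,0],[-0.11,0.4,0],[-0.12,0.42,0]], gripper=[-0.8,-0.8,-0.8,-0.8,-0.8,-0.8,-0.8,-0.8,-0.8,-0.8,-0.8,-0.8])

```text
time: 44.63
position: [0.245, -0.4544, 0.222]
tool_rot: [0.999, -0.048, 0.0, 0.001]
ft_force: [-0.6, 0.2, 1.2]
grip_width: 0.0778
grip_force: 0.0
```

```bash
python3 - <<'E'
from h import *
c=viewer.camera("top"); im=c["pixels"]; w,g=masks(im)
m=np.zeros_like(w); m[125:245,195:258]=w[125:245,195:258]
n,l,st,_=cv2.connectedComponentsWithStats(cv2.morphologyEx(m,cv2.MORPH_CLOSE,np.ones((5,5))))
i=1+st[1:,4].argmax(); print(st[i],rect(c,np.argwhere((l==i)&(m>0))[:,::-1],.084))
o=cv2.imread("pics/t3full.png"); d=cv2.absdiff(o,im).max(2)
print("A diff",(d[140:180,270:390]>40).mean())
c=viewer.camera("side"); im=c["pixels"]; w,_=masks(im); cv2.imwrite("pics/fin.png",im)
p=np.array([.5345,.205,0]); a=np.radians(-5.3); e=np.array([np.cos(a),np.sin(a),0]); f=np.array([-np.sin(a),np.cos(a),0])
# column profile: pile's near side (y+) corner bottom & top per end
for s in (1,-1): print(proj(c,[p+s*.136*e+.031*f,p+s*.136*e+.031*f+[0,0,.084]]).round(1).tolist())
m=np.zeros_like(w); m[180:300,165:310]=w[180:300,165:310]; n,l,st,_=cv2.connectedComponentsWithStats(m); i=1+st[1:,4].argmax(); print(st[i])
for r in range(215,262,4):
    k=np.where(l[r]==i)[0]; print(r,k.min() if len(k) else None,k.max() if len(k) else None,end=" | ")
E
```

```text
[ 213  132   33   89 1835] [ 0.5453  0.2016  0.2446  0.0631 -5.8284]
A diff 0.0
[[181.0, 246.4], [177.1, 218.5]]
[[277.2, 271.8], [277.1, 242.1]]
[ 179  207  109   65 3626]
215 187 228 | 219 179 245 | 223 179 253 | 227 180 274 | 231 180 286 | 235 180 285 | 239 180 282 | 243 181 279 | 247 186 277 | 251 201 277 | 255 216 277 | 259 231 277 |
```

```bash
python3 -c "
from rig import robot
print(robot.hand_in())"
```

```text
the job is handed in; nothing more can be done
None
```

I handed the job in at about 45 s on the robot's clock (the hand-in gave no verdict): by the camera, all five nipples lie in tray_a's grooves, the knob was pulled fully out, held over a second and is back home, and the three empty trays stand in one straight pile.

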